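Stir the last sugar lumps out of the dispenser

ROBOT

A 6-joint arm with a two-finger parallel gripper is mounted at the origin on a cart in front of the work surface, level with it; the furniture and walls round the work are solid. World frame = base frame: x ahead of the robot, y to its left, z up, the work surface at z = 0. Lengths are in mm, angles in rad, forces in N, time in s.
With the tool pointing down it reaches from about 350 to 975 mm from the base axis. Payload 7.1 kg.
Tool frame: the origin (TCP) lies on the front face of the gripper's body, between the roots of the fingers; the fingertips stand 80 mm ahead of it and the grasp point (between the pads) lies arm.grip_point_offset ahead of it (arm.grip_point_offset is the distance from the TCP to the grasp point, in mm); z points along the fingers, y is the line along which they close (so a half turn about z gives the same grasp; the last joint's range is limited). The gripper opens to 88 mm and grips with 3 to 60 N. Pads are 20 mm wide; open, the fingers measure 115 mm over their backs; the gripper's body (75 mm by 178 mm) begins 61 mm behind the grasp point.
Start: joints at [-1.345, 0.423, 1.63, -0, 1.089, -0.019], TCP at [151.496, -606.345, 302.675] pointing down, gripper open.
Joint ranges: [-3, 3], [-0.9, 2.11], [0.09, 2.58], [-1.31, 4.45], [0.11, 2.69], [-2.54, 2.54]. Speed limits (rad/s): [2.39, 2.39, 3.01, 3.14, 3.14, 3.14].

INTERFACE

Orientations are given as a 3x3 rotation matrix whose columns are the frame's x, y, z axes.
In Python, from station import monitor, optics, order, arm gives the robot as it stands.
- The arm moves only by the shell command python3 -m pendant 'ROWS' [FORCE]. ROWS is JSON, a list of rows, each a list of 3 entries, a list of its own where there are three numbers: the gripper command: -1 is fully open, 1 is shut, values between are in proportion, then the shift along the world's x, y, z in cm, then the turn about the world's z in degrees. A call has 1 to 8 rows; each row shifts and turns the commanded pose from where the row before left it; what a row does not reach is not made up. A row lasts 1/12 s, in which the tool goes at most 41.7 mm and 7.16 degrees, less where a joint would pass 70% of its speed; a pose out of reach is approached as far as the arm can. A call with a gripper value outside its range is refused whole. The fingers move at their own pace and stop on an object; FORCE is the grip in N (left out, the last holds). Time passes only in rows, so rows that do not move let the fingers close. It gives the time, the measured TCP pose, the force, the opening and the grip force at its end, in the units of the state.
- monitor.read_state(): the state, without advancing time (a new reading comes with each control period).
- optics.read_camera(name): name is "scene" or "top" or "wrist"; returns (picture, depth): 400x640x3 uint8, blue, green, red; 400x640 float32, mm along the optical axis (not along the pixel's ray), 0 where there is no reading.
- optics.calibration(name): a dict with "intrinsics" (3x3 intrinsics, pixels), "distortion" ([k1, k2, p1, p2, k3] as OpenCV has them; the pictures are not rectified), "R" (3x3) and "t" (3): a world point X has camera coordinates R X + t. Camera axes: x right, y down, z forward; pixel columns grow to the right and rows downward; lengths in mm; the calibration is good to about 2 mm. A picture is of the moment at which its call begins: read the wrist's pose just before it. calibration takes no time and is no camera call; for the wrist camera it gives the pose at the moment of the call.
- order.finish_job(): hands the job in; it is judged then, once.
The state is a dict: "t": time; "joints": joint angles; "qd": joint speeds; "tau": joint torques, N m; "tool_pos": TCP position; "tool_rot": TCP orientation; "wrist_force": force on the tool from outside, world axes, zero at the start; "torque": the same for the moment, N m; "opening": finger opening in mm; "finger_force": force on a finger pad.
Only numpy, scipy, OpenCV 4.12 (cv2) and the standard library are available. Lean on these libraries where they do the work, as an engineer would, in place of code of your own. Each camera call takes 0.05 s, during which the arm holds its last target. There are 200 camera calls.

TASK

Empty the sugar dispenser into the steel bowl that stands under it: pull its slide gate fully open, then take the long spoon out of its slanting holder and stir the lumps that hang in the hopper until every one has dropped into the bowl, and put the spoon back into the holder, bowl end down. Leave the gate open and the bowl under the dispenser, spill no sugar, do not touch the sugar with the fingers, and do not knock the other things about.

Things in the scene. Friction and masses are not known exactly. Their poses are not given: they have to be found in the camera images.
- dispenser: counter-top gravity dispenser, fixed: foot plate 215 x 150 x 6 mm, column behind (front face at x = +104 mm, 211 mm high) that holds a hopper out in front. Origin on the counter below the hopper's middle; x points from the gate's knob to the column, z up. A cup shelf on the wall (front edge at world x = 0.695, 0.52 m up) is near a wrist held upright over it: lean back to the robot 15 degrees
- throat (a point): on the hopper's axis, 116 mm above the counter; axes as the dispenser's. Hopper inside: clear straight collar of radius 60 mm, 137 to 160 mm above the counter (wall 3 mm, clamp band to radius 65 mm); under it a steel cone falls at 28 degrees from radius 60 mm (137 mm high) to radius 20 mm (116 mm high, this point); then a throat of radius 20 mm down to the gate; an open spout below ends 88 mm up
- gate (a joint): slide gate under the throat, a steel plate pulled out horizontally along the dispenser's -x (towards the robot) by its knob: 0 m shut, 0.046 m fully out at its stop; the throat is clear from 0.042 m. It needs about 2 to 3 N and stays where it is left. Its top is 104 mm above the counter
- gate_knob (a point): middle of the gate's black upright knob: 12 mm thick along the dispenser's y, 20 mm along x, from 104 to 136 mm above the counter, this point 126 mm. It moves with the gate; shut, it stands 100 mm before the hopper's axis. The hopper's rim (160 mm high) is in the way of a gripper straight above it: lean the gripper back towards the robot by about 35 degrees. Axes as the dispenser's
- bowl: loose steel bowl, 180 mm across the rim, 68 mm high, 0.35 kg, standing on the dispenser's foot under the spout; origin at the centre of its underside
- holder: slanting cutlery holder of steel, fixed to the counter: foot plate 150 x 90 mm with a perforated cylinder on it; origin at the centre of its foot on the counter, x points to the back of the holder, the cylinder leans over to -x as it rises
- tube: the holder's cylinder: origin at the centre of its underside, z along its axis, which leans 35 degrees from vertical; 125 mm long, inside radius 27.5 mm, 3 mm bottom, open above
- spoon: long steel spoon, 200 mm, 50 g, loose in the cylinder, bowl down, on its lower wall, so it leans about 35 degrees; the handle sticks out 75 mm. Origin at the bowl's tip, z along the spoon to the handle's end. Bowl 26 mm wide (y), 45 mm long, 8 mm thick (x); round stem; flat handle from 112 to 200 mm from the tip, 10 mm wide along y (12 mm in the last 22 mm), 7 mm thick along x
- spoon_tip (a point): the tip of the spoon's bowl (the spoon's origin); axes as the spoon's
- spoon_grip (a point): point in the middle of the spoon's flat handle, 160 mm from the tip, a good place to hold it; axes as the spoon's
- tamper: bystander: steel tamper with a brown wooden handle, 58 mm across, 93 mm high, standing loose between dispenser and holder; origin at the centre of its underside
- cup_b: bystander: small loose red cup, 58 mm across, 51 mm high, left of the holder; origin at the centre of its underside
- lump0: one of nine like brown sugar lumps, rough cubes of about 15 mm with the corners knocked off, 10 g; origin at its centre. At the start it lies on the hopper's cone. The lumps are rough and stay where they lie on the cone until a push sets them sliding or tumbling down
- lump1: one of nine like brown sugar lumps, rough cubes of about 15 mm with the corners knocked off, 10 g; origin at its centre. At the start it lies on the hopper's cone. The lumps are rough and stay where they lie on the cone until a push sets them sliding or tumbling down
- lump2: one of nine like brown sugar lumps, rough cubes of about 15 mm with the corners knocked off, 10 g; origin at its centre. At the start it lies on the hopper's cone. The lumps are rough and stay where they lie on the cone until a push sets them sliding or tumbling down
- lump3: one of nine like brown sugar lumps, rough cubes of about 15 mm with the corners knocked off, 10 g; origin at its centre. At the start it lies on the hopper's cone. The lumps are rough and stay where they lie on the cone until a push sets them sliding or tumbling down
- lump4: one of nine like brown sugar lumps, rough cubes of about 15 mm with the corners knocked off, 10 g; origin at its centre. At the start it lies on the hopper's cone. The lumps are rough and stay where they lie on the cone until a push sets them sliding or tumbling down
- lump5: one of nine like brown sugar lumps, rough cubes of about 15 mm with the corners knocked off, 10 g; origin at its centre. At the start it lies on the hopper's cone. The lumps are rough and stay where they lie on the cone until a push sets them sliding or tumbling down
- lump6: one of nine like brown sugar lumps, rough cubes of about 15 mm with the corners knocked off, 10 g; origin at its centre. At the start it lies on the hopper's cone. The lumps are rough and stay where they lie on the cone until a push sets them sliding or tumbling down
- lump7: one of nine like brown sugar lumps, rough cubes of about 15 mm with the corners knocked off, 10 g; origin at its centre. At the start it lies on the hopper's cone. The lumps are rough and stay where they lie on the cone until a push sets them sliding or tumbling down
- lump8: one of nine like brown sugar lumps, rough cubes of about 15 mm with the corners knocked off, 10 g; origin at its centre. At the start it lies on the shut gate in the throat. The lumps are rough and stay where they lie on the cone until a push sets them sliding or tumbling down
Not all that is in view belongs to the job. There is more than one size of the spoon; the job needs the larger.

How it is judged (in metres and radians):
On the way, in this order (a step that is already met when the one before it is completed fails the run):
1. the slide gate is pulled fully open (value of joint gate above 0.04 m), for 0.2 s.
2. the spoon's bowl is down in the hopper (horizontal distance between spoon_tip and throat below 0.06 m and height (world z) of spoon_tip below 0.15 m), for 0.2 s.
3. all nine lumps are in the bowl (horizontal distance between each of lump0, lump1, lump2, lump3, lump4, lump5, lump6, lump7, lump8 and bowl below 0.085 m and height (world z) of each of lump0, lump1, lump2, lump3, lump4, lump5, lump6, lump7, lump8 below 0.075 m), for 0.2 s.
At the end, for the whole second after the job is handed in: All nine lumps lie in the bowl (within 85 mm of its middle, lower than 75 mm), the gate is out at least 40 mm, the bowl stands upright within 30 mm of the hopper's axis, and the spoon rests in the holder's cylinder with its tip within 40 mm of the cylinder's underside and its handle sticking out (all of step 3 and value of joint gate above 0.04 m and horizontal distance between bowl and throat below 0.03 m and angle between bowl's own z axis and vertical below 0.1 rad and x of spoon_tip in the frame of tube between -0.03 and 0.03 m and y of spoon_tip in the frame of tube between -0.03 and 0.03 m and z of spoon_tip in the frame of tube between -0.005 and 0.04 m and z of spoon_grip in the frame of tube above 0.125 m and linear speed of each of spoon, bowl below 0.02 m/s); the robot touches nothing.
It fails at once if the fingers touch a sugar lump (contact force between the fingers and lump0 above 0.3 N or contact force between the fingers and lump1 above 0.3 N or contact force between the fingers and lump2 above 0.3 N or contact force between the fingers and lump3 above 0.3 N or contact force between the fingers and lump4 above 0.3 N or contact force between the fingers and lump5 above 0.3 N or contact force between the fingers and lump6 above 0.3 N or contact force between the fingers and lump7 above 0.3 N or contact force between the fingers and lump8 above 0.3 N).
It fails at once if a lump is spilt outside the bowl ((height (world z) of lump0 below 0.075 m and horizontal distance between lump0 and bowl above 0.11 m) or (height (world z) of lump1 below 0.075 m and horizontal distance between lump1 and bowl above 0.11 m) or (height (world z) of lump2 below 0.075 m and horizontal distance between lump2 and bowl above 0.11 m) or (height (world z) of lump3 below 0.075 m and horizontal distance between lump3 and bowl above 0.11 m) or (height (world z) of lump4 below 0.075 m and horizontal distance between lump4 and bowl above 0.11 m) or (height (world z) of lump5 below 0.075 m and horizontal distance between lump5 and bowl above 0.11 m) or (height (world z) of lump6 below 0.075 m and horizontal distance between lump6 and bowl above 0.11 m) or (height (world z) of lump7 below 0.075 m and horizontal distance between lump7 and bowl above 0.11 m) or (height (world z) of lump8 below 0.075 m and horizontal distance between lump8 and bowl above 0.11 m)).
It fails at once if the tamper or the cup is moved more than 30 mm (distance of any of tamper, cup_b from where it was at the start of the episode above 0.03 m).
It also fails if it takes over 72 s, if anything falls off the work surface, if the arm or the gripper's body presses on something with over 40 N, if the wrist force passes 120 N, or if a joint passes its speed limit or range.

## Working session

There is one attempt and no reset: what is moved stays moved. The work goes in short steps, Python scripts to look and compute and a shell command to move; the robot and the scene stay as the last step left them, time stands still between calls to the robot, and variables do not carry over. Pictures are saved under pics/ and viewed, at most 10 in all, crops included, and the job is handed in when it is done.

```bash
mkdir -p pics; ls
cat > h.py <<'E'
import numpy as np, cv2
from station import monitor, optics, order, arm
def cam(n,save=None):
    c=optics.calibration(n); p,d=optics.read_camera(n)
    if save: cv2.imwrite(f'pics/{save}.png',p)
    return p,d,c
def pts(px,d,c):
    """pixel list + depth list -> world"""
    K,D=np.array(c["intrinsics"]),np.array(c["distortion"]);R,t=np.array(c["R"]),np.array(c["t"])
    u=cv2.undistortPoints(np.array(px,float).reshape(-1,1,2),K,D).reshape(-1,2)
    z=np.array(d,float).reshape(-1,1); P=np.hstack([u*z,z]); return (P-t)@R
def plane(px,c,z):
    K,D=np.array(c["intrinsics"]),np.array(c["distortion"]);R,t=np.array(c["R"]),np.array(c["t"])
    u=cv2.undistortPoints(np.array(px,float).reshape(-1,1,2),K,D).reshape(-1,2)
    r=np.hstack([u,np.ones((len(u),1))])@R; o=-R.T@t
    return o+r*((z-o[2])/r[:,2])[:,None]
def proj(X,c):
    rv=cv2.Rodrigues(np.array(c["R"],float))[0]
    return cv2.projectPoints(np.array(X,float).reshape(-1,1,3),rv,np.array(c["t"],float),np.array(c["intrinsics"]),np.array(c["distortion"]))[0].reshape(-1,2)
E
python3 - <<'E'
from h import *
print(arm.grip_point_offset, monitor.read_state()["t"])
for n in("scene","top"):
    p,d,c=cam(n,n+"0"); np.savez(n+"0.npz",p=p,d=d,**{k:np.array(v) for k,v in c.items()})
    R=np.array(c["R"]);print(n,-R.T@np.array(c["t"]),R[2])
E
```

```text
pics
61.3 0.0
scene [ -36.86731598 -536.90949978  529.94858255] [ 0.61098626  0.64919305 -0.45303882]
top [ 285.2001416    70.44497616 1335.61380855] [ 0.20992181  0.00757897 -0.9776888 ]
```

View pics/scene0.png

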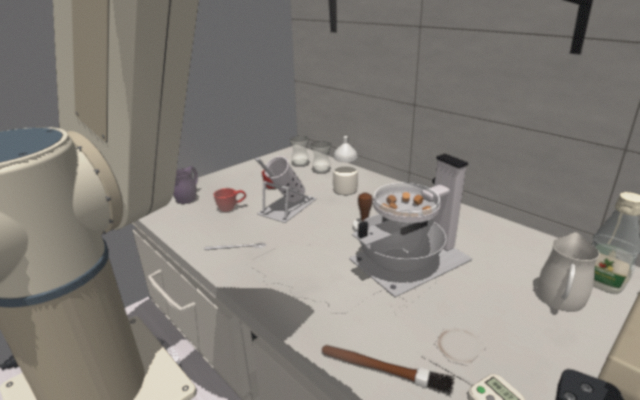

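View pics/top0.png

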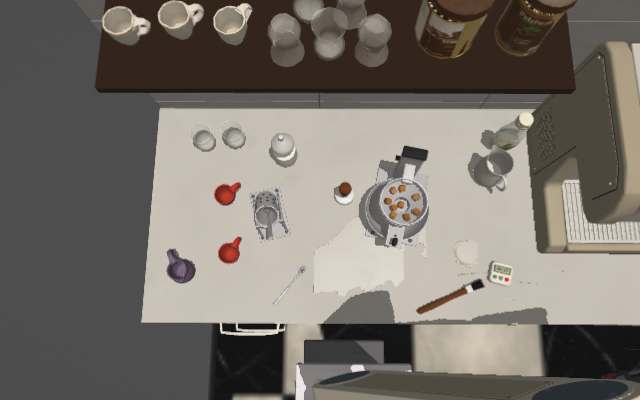

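The top view shows the dispenser hopper at about (403,202), its gate knob at (394,241) and column at (413,155). The slanting holder is at (268,215), the tamper at (344,193), red cups at (226,194) and (229,252). Spoon candidates: the one in the holder with its handle near (266,233), and a small spoon lying on the counter at (290,285). I choose the one in the holder and check it in a crop.

Run:
```python
from h import *
z=np.load("top0.npz");p,d=z["p"],z["d"]
a=cv2.resize(p[180:265,225:310],(400,400),interpolation=cv2.INTER_CUBIC)
b=cv2.resize(p[145:255,350:460],(400,400),interpolation=cv2.INTER_CUBIC)
cv2.imwrite("pics/crop1.png",np.hstack([a,b]))
v,u=np.mgrid[0:400,0:640]
P=pts(np.c_[u.ravel(),v.ravel()],d.ravel(),z).reshape(400,640,3)
np.save("topP.npy",P)
ok=d>0
# rim: points 150-170 near hopper
m=ok&(P[...,2]>150)&(P[...,2]<175)&(u>350)&(u<460)&(v>150)&(v<255)
Q=P[m]; print(len(Q)); (cx,cy),r=cv2.minEnclosingCircle(Q[:,:2].astype(np.float32));print("rim",cx,cy,r,Q[:,2].mean())
# dark knob
g=p.max(2)<60
for name,(u0,u1,v0,v1) in dict(knob=(380,410,230,252),col=(398,432,143,165)).items():
    s=g&(u>u0)&(u<u1)&(v>v0)&(v<v1); 
    print(name,s.sum(),u[s].mean(),v[s].mean(),np.median(P[s&ok],0) if (s&ok).any() else 0)
print("knob plane",plane([[394,240]],z,136))
hs=cv2.cvtColor(p,cv2.COLOR_BGR2HSV)
# holder region high points
m=ok&(u>240)&(u<300)&(v>180)&(v<250)
for lo,hi in((0,12),(40,70),(70,100),(100,125),(125,200)):
    s=m&(P[...,2]>lo)&(P[...,2]<=hi)
    if s.any(): print(lo,hi,s.sum(),P[s].mean(0),u[s].mean(),v[s].mean())
```

```text
525
rim 605.86669921875 -124.27923583984375 95.33193969726562 156.94745229480523
knob 32 394.0 241.34375 [471.97484626 -99.80921136 133.76151271]
col 256 413.89453125 153.015625 [ 687.61754645 -145.56075771  210.90100363]
knob plane [[474.83126855 -99.89398179 136.        ]]
0 12 1871 [566.5822426  241.54898558   3.04812115] 270.65152324959917 215.7156600748263
40 70 217 [579.39812912 244.226045    55.34737962] 267.6036866359447 207.30414746543778
70 100 235 [560.28839461 240.81847292  84.60047143] 267.2468085106383 211.668085106383
100 125 198 [546.63069185 238.19061682 112.57597278] 266.7171717171717 214.37878787878788
125 200 146 [528.8414286  233.74238853 143.41367794] 266.6917808219178 218.6917808219178
```

View pics/crop1.png

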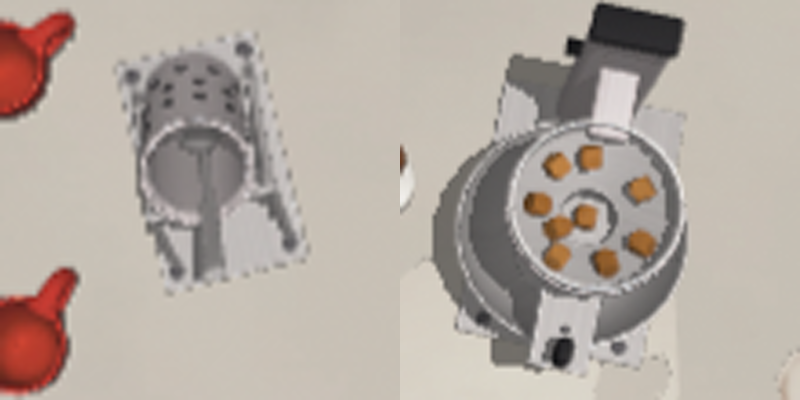

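Run:
```python
from h import *
z=np.load("top0.npz");p,d=z["p"],z["d"];P=np.load("topP.npy")
v,u=np.mgrid[0:400,0:640]
print("hopper",plane([[404.2,202.2]],z,160))
r=lambda x,y:[225+x*.2125,180+y*.2125]
F=plane([r(118,68),r(248,35),r(307,258),r(168,292)],z,4);print(F,F.mean(0))
b=(F[0]+F[1]-F[2]-F[3])/2;print("holder yaw",np.degrees(np.arctan2(b[1],b[0])),np.linalg.norm(b))
m=(d>0)&(u>258)&(u<275)&(v>215)&(v<245)&(P[...,2]>95)
Q=P[m];
# handle : points lying in vertical plane below tube rim / farthest
for k in range(215,245):
    s=m&(v==k)
    if s.any(): print(k,u[s].min(),u[s].max(),P[s].mean(0).round(0))
```

```text
hopper [[ 570.66560874 -125.45595566  160.        ]]
[[629.88669679 304.50069415   4.        ]
 [651.8096302  223.09582233   4.        ]
 [509.24301116 182.57130373   4.        ]
 [487.53006507 267.83478684   4.        ]] [569.61735081 244.50065176   4.        ]
holder yaw 15.15851042491356 147.59710420390934
219 259 260 [537. 260.  97.]
220 259 274 [534. 241.  99.]
221 259 274 [530. 236. 103.]
222 259 274 [527. 241. 105.]
223 259 274 [524. 239. 107.]
224 259 274 [520. 238. 111.]
225 259 274 [517. 238. 114.]
226 261 272 [514. 237. 116.]
227 263 271 [510. 235. 121.]
228 268 271 [505. 227. 135.]
229 268 271 [502. 226. 139.]
230 268 271 [498. 225. 144.]
231 268 271 [495. 224. 150.]
232 268 271 [491. 224. 153.]
233 268 271 [488. 223. 158.]
234 268 272 [485. 221. 161.]
235 268 272 [481. 221. 167.]
236 268 272 [478. 220. 171.]
237 268 272 [475. 219. 175.]
238 268 272 [472. 219. 176.]
239 269 271 [469. 219. 175.]
```

The crop confirms it: the large spoon stands in the holder, handle from about (195,145) out to (205,275) in the crop. Eight lumps lie on the cone and one in the throat. Now I move towards the gate knob.

```bash
python3 -c "
from h import *
print(np.array(monitor.read_state()['tool_rot']).round(3))"
python3 -m pendant '[[-1,[2.1,3.4,0],0],[-1,[2.1,3.4,0],0],[-1,[2.1,3.4,0],0],[-1,[2.1,3.4,0],0],[-1,[2.1,3.4,0],0],[-1,[2.1,3.4,0],0],[-1,[2.1,3.4,0],0],[-1,[2.1,3.4,0],0]]' 30
python3 -m pendant '[[-1,[2.1,3.3,0],0],[-1,[2.1,3.3,0],0],[-1,[2.1,3.3,0],0],[-1,[2.1,3.3,0],0],[-1,[2.1,3.3,0],0],[-1,[2.1,3.3,0],0],[-1,[2.0,3.3,0],0],[0,[0,0,0],0]]'
python3 -c "
from h import *
print(np.array(monitor.read_state()['tool_rot']).round(3))"
```

```text
[[ 0.97   0.242 -0.   ]
 [ 0.242 -0.97   0.001]
 [ 0.    -0.001 -1.   ]]
t: 0.77
tool_pos: [319.9, -332.5, 302.6]
tool_rot: [[0.97, 0.242, -0.0], [0.242, -0.97, 0.0], [-0.0, -0.0, -1.0]]
wrist_force: [1.2, 0.2, -0.2]
opening: 87.5
finger_force: 0.0
t: 1.43
tool_pos: [468.1, -98.8, 302.8]
tool_rot: [[0.969, 0.247, 0.002], [0.247, -0.969, 0.001], [0.002, -0.001, -1.0]]
wrist_force: [0.1, 0.1, -0.3]
opening: 83.7
finger_force: 0.0
[[ 0.969  0.247  0.002]
 [ 0.247 -0.969  0.001]
 [ 0.002 -0.001 -1.   ]]
```

```bash
python3 -m pendant '[[0,[0,0,0],-7],[0,[0,0,0],-7],[0,[0,0,0],-7],[0,[0,0,0],-6.5],[0,[0,0,0],0],[0,[0,0,0],0]]'
python3 - <<'E'
from h import *
p,d,c=cam("wrist","w1");np.savez("w1.npz",p=p,d=d,**{k:np.array(v) for k,v in c.items()})
print(proj([[475,-100,136],[572,-123,160],[572,-123,116]],c), -np.array(c["R"]).T@np.array(c["t"]))
E
```

```text
t: 1.93
tool_pos: [465.2, -103.6, 302.5]
tool_rot: [[0.973, -0.23, -0.001], [-0.23, -0.973, 0.0], [-0.001, 0.0, -1.0]]
wrist_force: [0.6, 0.7, 0.3]
opening: 45.5
finger_force: 0.0
[[317.05011813 194.68766234]
 [315.66518444  70.27712032]
 [316.97306798  79.16800337]] [ 534.64934545 -119.94478514  384.43355265]
```

View pics/w1.png

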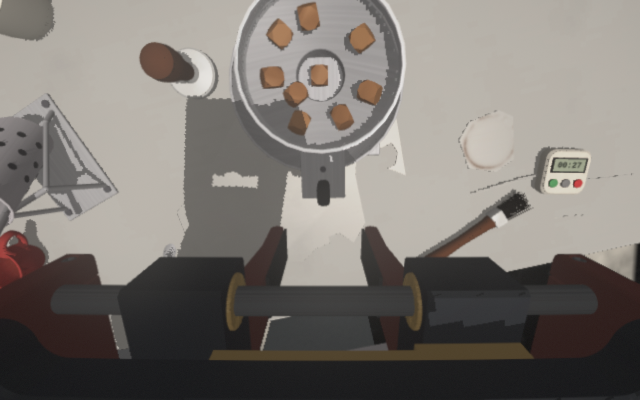

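The wrist view shows the knob top at (323,187), the throat circle centred at (320,75), the collar rim spanning columns 236 to 404, and lumps well separated on the cone.

Run:
```python
from h import *
z=np.load("w1.npz");p=z["p"]
k=plane([[323,186]],z,136)[0];t=plane([[320,75]],z,116)[0];L,R=plane([[236,65],[404,65]],z,160)
print(k,t,(L+R)/2,np.linalg.norm(L-R),np.degrees(np.arctan2(*(t-k)[1::-1])),np.linalg.norm((t-k)[:2]))
hs=cv2.cvtColor(p,cv2.COLOR_BGR2HSV)
m=((hs[...,1]>110)&(hs[...,2]>60)&(hs[...,0]<22)).astype(np.uint8);m[:,:236]=0;m[:,404:]=0;m[150:]=0
n,_,s,cc=cv2.connectedComponentsWithStats(m)
for i in range(1,n):
    if s[i,4]>60:
        q=plane([cc[i]],z,135)[0]-t;print(cc[i].round(),s[i,4],q[:2].round(),np.hypot(*q[:2]).round())
```

```text
[ 481.54943939 -107.05388716  136.        ] [ 574.7116655  -126.38558599  116.        ] [ 574.90268506 -126.95173864  160.        ] 122.29821894738325 -11.722837543757162 95.14680736991119
[308.  16.] 399 [41. -1.] 41.0
[281.  34.] 347 [34. 24.] 41.0
[361.  37.] 411 [ 17. -38.] 41.0
[273.  77.] 310 [ 5. 38.] 38.0
[319.  75.] 257 [-2.  1.] 3.0
[369.  91.] 379 [-24. -36.] 44.0
[297.  92.] 278 [-11.  22.] 25.0
[341. 115.] 286 [-37. -10.] 38.0
```

```bash
python3 -m pendant '[[0,[1.3,-0.3,-2.8],1],[0,[0,0,-2.8],0],[0,[0,0,-2.8],0],[0,[0,0,-2.8],0],[0,[0,0,0],0],[0,[0,0,0],0]]' 25
python3 -m pendant '[[1,[0,0,0],0],[1,[0,0,0],0],[1,[0,0,0],0],[1,[0,0,0],0],[1,[0,0,0],0],[1,[0,0,0],0]]'
```

```text
t: 2.48
tool_pos: [477.7, -106.3, 189.9]
tool_rot: [[0.977, -0.214, -0.003], [-0.214, -0.977, 0.001], [-0.004, -0.0, -1.0]]
wrist_force: [-0.1, -0.2, -0.4]
opening: 44.1
finger_force: 0.0
t: 2.98
tool_pos: [478.9, -106.2, 191.4]
tool_rot: [[0.976, -0.216, 0.001], [-0.216, -0.976, 0.0], [0.001, -0.001, -1.0]]
wrist_force: [-0.0, 2.4, 5.1]
opening: 12.2
finger_force: 25.0
```

```bash
python3 -m pendant '[[1,[-0.6,0.13,0],0],[1,[-0.6,0.13,0],0],[1,[-0.6,0.13,0],0],[1,[-0.6,0.13,0],0],[1,[-0.6,0.13,0],0],[1,[-0.6,0.13,0],0],[1,[-0.6,0.13,0],0],[1,[-0.5,0.1,0],0]]'
python3 -m pendant '[[1,[-0.2,0.05,0],0],[1,[0,0,0],0],[1,[0,0,0],0],[1,[0,0,0],0]]'
```

```text
t: 3.65
tool_pos: [435.7, -97.1, 192.0]
tool_rot: [[0.976, -0.216, 0.013], [-0.216, -0.976, -0.003], [0.013, -0.0, -1.0]]
wrist_force: [23.6, -0.3, -14.4]
opening: 11.8
finger_force: 25.1
t: 3.98
tool_pos: [434.9, -96.8, 192.1]
tool_rot: [[0.976, -0.216, 0.014], [-0.216, -0.976, -0.003], [0.014, 0.0, -1.0]]
wrist_force: [18.8, -0.4, -8.6]
opening: 11.7
finger_force: 25.0
```

```bash
python3 -m pendant '[[0,[0,0,0],0],[0,[0,0,0],0],[0,[0,0,0],0],[0,[0,0,0],0],[0,[0,0,3.5],0],[0,[0,0,3.5],0],[0,[0,0,3.0],0],[0,[0,0,1],0]]'
python3 -m pendant '[[0,[0.2,3.9,0],7],[0,[0.2,3.9,0],7],[0,[0.2,3.9,0],7],[0,[0.2,3.9,0],6.5],[0,[0.2,3.9,0],0],[0,[0.2,3.9,0],0],[0,[0.2,3.9,0],0],[0,[0.2,3.9,0],0]]'
python3 -m pendant '[[0,[0,0,0],0],[0,[0,0,0],0]]'
python3 - <<'E'
from h import *
print(np.round(monitor.read_state()["joints"],2))
p,d,c=cam("wrist");np.savez("w2.npz",p=p,d=d,**{k:np.array(v) for k,v in c.items()})
q,d2,c2=cam("top");a=np.hstack([p[:300,100:500],cv2.resize(q[180:255,350:450],(400,300),interpolation=cv2.INTER_CUBIC)])
cv2.imwrite("pics/w2.png",a)
print(proj([[491,224,148],[470,219,177],[510,229,121]],c))
E
```

```text
t: 4.65
tool_pos: [430.5, -96.1, 304.2]
tool_rot: [[0.976, -0.216, 0.005], [-0.216, -0.976, -0.001], [0.005, 0.0, -1.0]]
wrist_force: [0.3, -0.7, 0.6]
opening: 43.1
finger_force: 0.0
t: 5.32
tool_pos: [444.5, 217.9, 299.8]
tool_rot: [[0.966, 0.259, -0.001], [0.259, -0.966, -0.001], [-0.001, 0.0, -1.0]]
wrist_force: [1.5, -0.7, 0.0]
opening: 44.1
finger_force: 0.0
t: 5.48
tool_pos: [444.7, 217.6, 299.6]
tool_rot: [[0.965, 0.263, -0.002], [0.263, -0.965, -0.001], [-0.002, 0.0, -1.0]]
wrist_force: [-0.2, -1.0, -0.4]
opening: 43.9
finger_force: 0.0
[ 0.43  0.24  1.91 -0.    0.99  1.74]
[[330.89664936 154.04324204]
 [330.77004657 187.80260324]
 [330.4507003  128.52646367]]
```

View pics/w2.png

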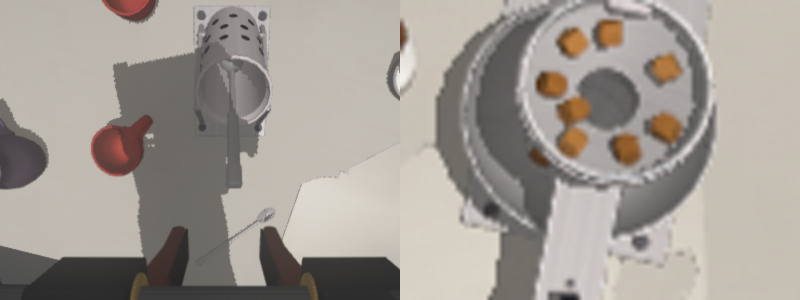

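The left half shows the handle running from the mouth (232,70) to its end at (234,187), near the prediction. The right half shows the gate out, the throat clear, one lump fallen into the bowl, and eight on the cone.

Run:
```python
from h import *
z=np.load("w2.npz");d=z["d"]
for y,h in((154,151),(184,174)):
    print(plane([[334,y]],z,h),[ (x,pts([[x,y]],[d[y,x]],z)[0].round(1)) for x in (331,334,337)])
```

```text
[[491.98061048 221.76226849 151.        ]] [(331, array([491.4, 224.1, 151.8])), (334, array([492. , 221.8, 150.9])), (337, array([492.6, 219.4, 151.1]))]
[[472.78614497 217.20328136 174.        ]] [(331, array([472.6, 219.5, 175.8])), (334, array([473.3, 217.4, 176.4])), (337, array([473.8, 215.3, 176.3]))]
```

```bash
python3 -m pendant '[[0,[2.4,0.2,0],0],[0,[2.3,0.2,0],0],[0,[0,0,-3],0],[0,[0,0,-3],0],[0,[0,0,-3.1],0],[0,[0,0,0],0]]' 45
python3 -m pendant '[[1,[0,0,0],0],[1,[0,0,0],0],[1,[0,0,0],0],[1,[0,0,0],0],[1,[0,0,0],0],[1,[0,0,0],0]]'
```

```text
t: 6.08
tool_pos: [489.5, 217.0, 204.6]
tool_rot: [[0.966, 0.257, -0.009], [0.257, -0.966, -0.004], [-0.01, 0.002, -1.0]]
wrist_force: [-1.0, 0.0, -0.1]
opening: 44.2
finger_force: 0.0
t: 6.58
tool_pos: [492.9, 220.5, 210.8]
tool_rot: [[0.966, 0.259, 0.002], [0.259, -0.966, 0.001], [0.002, -0.0, -1.0]]
wrist_force: [0.7, -0.5, 1.2]
opening: 9.8
finger_force: 45.0
```

```bash
python3 -m pendant '[[1,[-1.3,-0.35,1.88],0],[1,[-1.3,-0.35,1.88],0],[1,[-1.3,-0.35,1.88],0],[1,[-1.3,-0.35,1.88],0],[1,[-1.3,-0.35,1.88],0],[1,[-1.3,-0.35,1.88],0],[1,[0,0,2.5],0],[1,[0,0,2.8],0]]'
python3 -m pendant '[[1,[0,0,0],0],[1,[0,0,0],0]]'
python3 - <<'E'
from h import *
s=monitor.read_state();print(np.round(s["joints"],2),np.round(s["tool_pos"],1))
out=[]
for n in("scene","top","wrist"):
    p,d,c=cam(n);np.savez(n+"3.npz",p=p,d=d,**{k:np.array(v) for k,v in c.items()})
    T=np.array(s["tool_pos"]);R=np.array(s["tool_rot"]);g=T+R[:,2]*61.3
    x=R[:,0]
    X=[g+a*(np.sin(.63)*x-np.cos(.63)*np.array([0,0,1])) for a in(-40,0,160)]
    px=proj(X,c).round();print(n,px.tolist())
    if n=="wrist":out.append(p[:300,100:500])
    else:
        u,v=px[2].astype(int);u0=min(max(u-60,0),520);v0=min(max(v-60,0),280);print("origin",u0,v0);out.append(cv2.resize(p[v0:v0+90,u0:u0+120],(400,300),interpolation=cv2.INTER_CUBIC))
cv2.imwrite("pics/w3.png",np.vstack([np.hstack(out[:2]),np.hstack([out[2],out[2]*0])]))
E
```

```text
t: 7.25
tool_pos: [413.0, 198.8, 376.2]
tool_rot: [[0.966, 0.26, -0.001], [0.26, -0.966, -0.001], [-0.002, 0.0, -1.0]]
wrist_force: [-0.1, 0.1, -0.8]
opening: 9.4
finger_force: 45.0
t: 7.42
tool_pos: [414.9, 199.5, 377.1]
tool_rot: [[0.966, 0.259, 0.004], [0.259, -0.966, 0.002], [0.004, -0.001, -1.0]]
wrist_force: [0.2, 0.8, -1.1]
opening: 9.7
finger_force: 45.0
[0.42 0.08 1.9  0.   1.15 1.73] [414.9 199.5 377.1]
scene [[223.0, 91.0], [233.0, 105.0], [267.0, 149.0]]
origin 207 89
top [[271.0, 262.0], [270.0, 253.0], [268.0, 224.0]]
origin 208 164
wrist [[323.0, 335.0], [323.0, 256.0], [323.0, 95.0]]
```

View pics/w3.png

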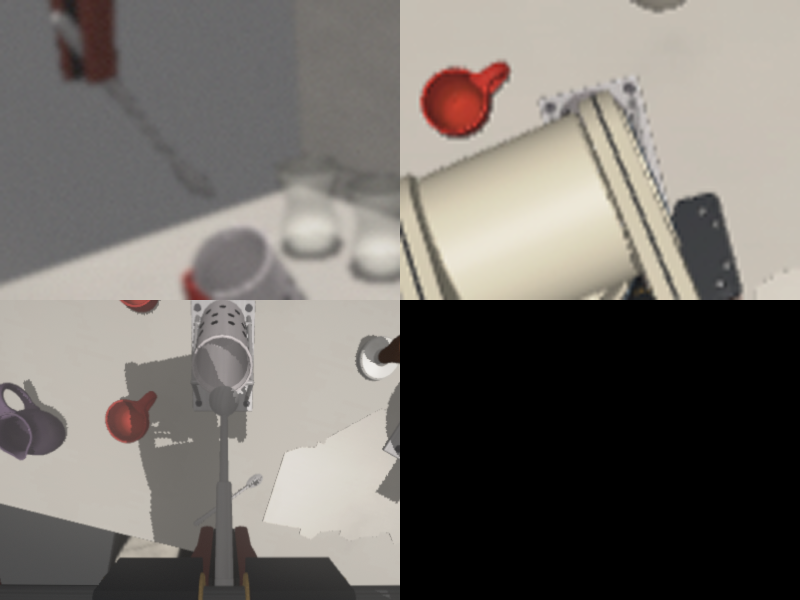

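The spoon is out. Its tip is at wrist pixel (323,86) and scene pixel (270.5,147.5). I triangulate it in the tool frame.

Run:
```python
from h import *
def ray(z,px):
    R,t=z["R"],z["t"];u=cv2.undistortPoints(np.array([[px]],float),z["intrinsics"],z["distortion"]).reshape(2)
    r=R.T@np.r_[u,1];return -R.T@t,r/np.linalg.norm(r)
o1,r1=ray(np.load("wrist3.npz"),(323,86));o2,r2=ray(np.load("scene3.npz"),(270.5,147.5))
A=np.c_[r1,-r2];k=np.linalg.lstsq(A,o2-o1,rcond=None)[0];a,b=o1+k[0]*r1,o2+k[1]*r2
print(a,b)
T=np.array([414.9,199.5,377.1]);R=np.array([[.966,.259,0],[.259,-.966,0],[0,0,-1]])
q=R.T@((a+b)/2-T)-[0,0,61.3];print("tip in grip frame",q,np.linalg.norm(q),np.degrees(np.arctan2(q[0],q[2])))
d=np.load("wrist3.npz")["d"];print(d[84:92,321:326])
```

```text
[512.86808786 226.12953024 188.70891173] [516.81333013 223.41615482 189.06491396]
tip in grip frame [103.0883911    1.47107775 126.91308716] 163.51242197835143 39.08610996622589
[[332.80945 332.4127  332.24225 331.5895  333.042  ]
 [331.87003 330.7931  330.7147  331.65826 331.72995]
 [255.2881  255.48566 256.49622 257.25897 256.53284]
 [255.56665 255.56773 255.86694 255.64346 256.03485]
 [254.60146 255.15147 255.69629 255.5053  254.24185]
 [255.57175 256.11276 256.38168 257.3066  255.24258]
 [254.24785 255.94383 253.89308 255.5131  256.24075]
 [255.76797 256.85986 255.99765 255.09172 255.59473]]
```

```bash
python3 -m pendant '[[1,[1,-2.4,0],-7],[1,[1,-2.4,0],-7],[1,[1,-2.4,0],-7],[1,[1,-2.4,0],-7],[1,[1,-2.4,0],-7],[1,[1,-2.4,0],-7],[1,[1,-2.4,0],-7],[1,[1,-2.4,0],-7]]'
python3 -m pendant '[[1,[1,-2.4,0],-7],[1,[1,-2.5,0],-7],[1,[0,0,0],0],[1,[0,0,0],0]]'
python3 - <<'E'
from h import *
z=np.load("wrist3.npz");d=z["d"]
T=np.array([414.9,199.5,377.1]);R=np.array([[.966,.259,0],[.259,-.966,0],[0,0,-1]])
for v in (87,89,95,105,115,130,150):print(v,(R.T@(pts([[323,v]],[np.median(d[v,321:326])],z)[0]-T)).round(1))
p,d,c=cam("wrist","w4");np.savez("w4.npz",p=p,d=d,**{k:np.array(v) for k,v in c.items()})
s=monitor.read_state();print(s["joints"]);print(proj([[574.5,-126.5,116]],c))
E
```

```text
t: 8.23
tool_pos: [494.3, 6.0, 373.8]
tool_rot: [[0.751, -0.66, -0.003], [-0.66, -0.751, 0.0], [-0.002, 0.002, -1.0]]
wrist_force: [0.7, 0.3, -0.3]
opening: 10.1
finger_force: 45.0
t: 8.57
tool_pos: [514.2, -42.6, 373.8]
tool_rot: [[0.573, -0.82, -0.003], [-0.82, -0.573, 0.001], [-0.002, 0.002, -1.0]]
wrist_force: [-0.4, 0.8, -0.9]
opening: 9.5
finger_force: 45.0
87 [101.3  -0.4 193.9]
89 [ 99.6  -0.4 193.9]
95 [ 94.3  -0.4 191.8]
105 [ 85.2  -0.3 183.3]
115 [ 76.3  -0.3 162.9]
130 [ 64.7  -0.3 146.6]
150 [ 51.   -0.3 130. ]
[-1.04452389e-01  1.80860556e-01  1.79585870e+00  3.62345750e-04
  1.16791953e+00  2.42510082e+00]
[[321.65184387  93.24184893]]
```

View pics/w4.png

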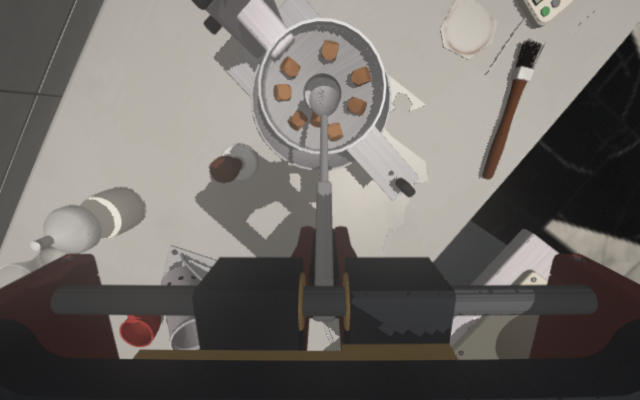

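The wrist view shows the spoon tip centred over the open throat at (321,97), with lumps all round on the cone and a free gap at about (362,90). The depth reading puts the tip 194 mm below the TCP. I compute the waypoints for the first sweep.

```bash
cat > way.py <<'E'
import numpy as np,sys
C=np.array([574.5,-126.5])
def T(psi,th,r):
    a,b=np.radians([psi,th]);return C+r*np.array([np.cos(b),np.sin(b)])-101*np.array([np.cos(a),np.sin(a)])
def show(L):
    "L: list of (psi,theta,r): shifts in cm"
    P=[T(*l) for l in L]
    print("start",P[0].round(1));
    for l,a,b in zip(L[1:],P,P[1:]):print(l,((b-a)/10).round(2).tolist())
    print("end",P[-1].round(1))
E
python3 -c "
from way import *
show([(-55,0,0)]+[(-55,-145,38)]+[(-55+7*k,-145+7*k,38) for k in range(1,19)])"
python3 -m pendant '[[1,[0,0,-1.5],0],[1,[0,0,-1.5],0],[1,[0,0,-1.2],0],[1,[0,0,-0.8],0],[1,[0,0,0],0],[1,[0,0,0],0]]'
```

```text
start [516.6 -43.8]
(-55, -145, 38) [-3.11, -2.18]
(-48, -138, 38) [-0.68, -1.13]
(-41, -131, 38) [-0.53, -1.2]
(-34, -124, 38) [-0.38, -1.26]
(-27, -117, 38) [-0.23, -1.3]
(-20, -110, 38) [-0.07, -1.32]
(-13, -103, 38) [0.09, -1.31]
(-6, -96, 38) [0.25, -1.29]
(1, -89, 38) [0.41, -1.25]
(8, -82, 38) [0.56, -1.19]
(15, -75, 38) [0.7, -1.12]
(22, -68, 38) [0.83, -1.02]
(29, -61, 38) [0.95, -0.91]
(36, -54, 38) [1.05, -0.79]
(43, -47, 38) [1.14, -0.66]
(50, -40, 38) [1.21, -0.51]
(57, -33, 38) [1.27, -0.36]
(64, -26, 38) [1.3, -0.2]
(71, -19, 38) [1.32, -0.04]
end [ 577.5 -234.4]
t: 9.12
tool_pos: [514.2, -41.0, 325.2]
tool_rot: [[0.575, -0.818, -0.001], [-0.818, -0.575, 0.0], [-0.001, 0.001, -1.0]]
wrist_force: [0.4, -0.6, -0.5]
opening: 9.7
finger_force: 45.0
```

```bash
python3 -m pendant '[[1,[-0.9,-0.8,0],0],[1,[-1,-0.8,0],0],[1,[-1,-0.8,0],0],[1,[0,0,0],0]]'
python3 -m pendant '[[1,[-0.68,-1.13,0],7],[1,[-0.53,-1.2,0],7],[1,[-0.38,-1.26,0],7],[1,[-0.23,-1.3,0],7],[1,[-0.07,-1.32,0],7],[1,[0,0,0],0]]'
```

```text
t: 9.45
tool_pos: [483.9, -67.1, 326.3]
tool_rot: [[0.573, -0.82, 0.001], [-0.82, -0.573, -0.001], [0.001, -0.001, -1.0]]
wrist_force: [0.5, -0.5, 0.6]
opening: 9.7
finger_force: 45.0
t: 9.95
tool_pos: [465.6, -128.8, 325.6]
tool_rot: [[0.941, -0.339, -0.001], [-0.339, -0.941, 0.001], [-0.001, -0.001, -1.0]]
wrist_force: [-1.1, 4.2, -0.6]
opening: 10.0
finger_force: 45.2
```

```bash
python3 -m pendant '[[1,[0.09,-1.31,0],7],[1,[0.25,-1.29,0],7],[1,[0.41,-1.25,0],7],[1,[0.56,-1.19,0],7],[1,[0.7,-1.12,0],7],[1,[0.83,-1.02,0],7],[1,[0.95,-0.91,0],7],[1,[1.05,-0.79,0],7]]'
python3 -m pendant '[[1,[1.14,-0.66,0],7],[1,[1.21,-0.51,0],7],[1,[1.27,-0.36,0],7],[1,[1.3,-0.2,0],7],[1,[1.32,-0.04,0],7],[1,[0,0,0],0]]'
python3 - <<'E'
from h import *
p,d,c=cam("wrist","w5");q,_,_=cam("top")
cv2.imwrite("pics/w5.png",np.hstack([p[:250,130:480],cv2.resize(q[165:240,355:460],(350,250),interpolation=cv2.INTER_CUBIC)]))
print(np.round(monitor.read_state()["joints"],2))
E
```

```text
t: 10.62
tool_pos: [514.2, -216.8, 326.1]
tool_rot: [[0.808, 0.589, -0.002], [0.589, -0.808, 0.0], [-0.001, -0.002, -1.0]]
wrist_force: [-4.8, 0.6, 5.2]
opening: 10.0
finger_force: 45.0
t: 11.12
tool_pos: [579.1, -234.5, 325.8]
tool_rot: [[0.325, 0.946, 0.002], [0.946, -0.325, -0.001], [-0.0, 0.002, -1.0]]
wrist_force: [-0.4, -0.1, -0.6]
opening: 9.3
finger_force: 45.0
[-0.4   0.4   1.62 -0.    1.13 -0.07]
```

View pics/w5.png

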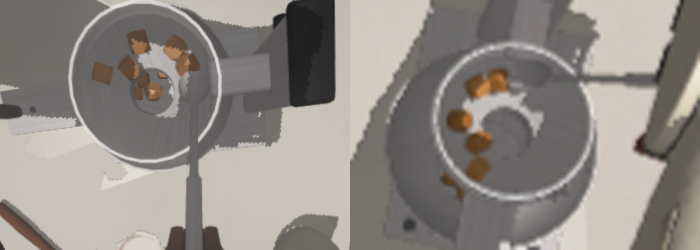

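The wrist crop shows the right side of the cone cleared. Five lumps remain on the far left side, at about (138,40), (175,47), (187,62), (128,68) and (102,73). Next is a clockwise pass over the left half.

```bash
python3 -c "
from way import *
show([(71,-19,38),(71,180,38)]+[(71-7*k,180-9.4*k,38) for k in range(1,19)])"
python3 -m pendant '[[1,[-1.9,0.3,0],0],[1,[-1.9,0.3,0],0],[1,[-1.9,0.3,0],0],[1,[-1.7,0.3,0],0],[1,[0,0,0],0]]'
```

```text
start [ 577.5 -234.4]
(71, 180, 38) [-7.39, 1.24]
(64, 170.6, 38) [-1.09, 1.09]
(57, 161.2, 38) [-0.92, 1.21]
(50, 151.8, 38) [-0.74, 1.3]
(43, 142.4, 38) [-0.56, 1.37]
(36, 133.0, 38) [-0.37, 1.41]
(29, 123.6, 38) [-0.17, 1.43]
(22, 114.2, 38) [0.01, 1.41]
(15, 104.8, 38) [0.2, 1.38]
(8, 95.39999999999999, 38) [0.37, 1.32]
(1, 86.0, 38) [0.53, 1.24]
(-6, 76.6, 38) [0.67, 1.14]
(-13, 67.19999999999999, 38) [0.8, 1.02]
(-20, 57.8, 38) [0.9, 0.89]
(-27, 48.400000000000006, 38) [0.99, 0.76]
(-34, 39.0, 38) [1.06, 0.61]
(-41, 29.599999999999994, 38) [1.1, 0.46]
(-48, 20.19999999999999, 38) [1.13, 0.31]
(-55, 10.799999999999983, 38) [1.13, 0.17]
end [553.9 -36.6]
t: 11.63
tool_pos: [499.7, -221.3, 325.2]
tool_rot: [[0.331, 0.944, -0.003], [0.944, -0.331, 0.001], [0.0, -0.003, -1.0]]
wrist_force: [-0.9, 0.3, -1.8]
opening: 10.0
finger_force: 45.0
```

```bash
python3 -m pendant '[[1,[-0.8,1.09,0],-7],[1,[-0.92,1.21,0],-7],[1,[-0.74,1.3,0],-7],[1,[-0.56,1.37,0],-7],[1,[-0.37,1.41,0],-7],[1,[-0.17,1.43,0],-7],[1,[0.01,1.41,0],-7],[1,[0.2,1.38,0],-7]]'
python3 -m pendant '[[1,[0.37,1.32,0],-7],[1,[0.53,1.24,0],-7],[1,[0.67,1.14,0],-7],[1,[0.8,1.02,0],-7],[1,[0.9,0.89,0],-7],[1,[0.99,0.76,0],-7],[1,[1.06,0.61,0],-7],[1,[1.1,0.46,0],-7]]'
python3 -m pendant '[[1,[1.13,0.31,0],-7],[1,[1.13,0.17,0],-7],[1,[0,0,0],0]]'
python3 - <<'E'
from h import *
p,d,c=cam("wrist","w6");q,_,_=cam("top")
cv2.imwrite("pics/w6.png",np.hstack([p[:250,130:480],cv2.resize(q[165:240,355:460],(350,250),interpolation=cv2.INTER_CUBIC)]))
E
```

```text
t: 12.3
tool_pos: [469.2, -115.7, 325.8]
tool_rot: [[0.969, 0.249, -0.001], [0.249, -0.969, -0.0], [-0.001, 0.0, -1.0]]
wrist_force: [-2.1, -0.9, 3.5]
opening: 9.6
finger_force: 45.0
t: 12.97
tool_pos: [534.4, -41.2, 325.6]
tool_rot: [[0.748, -0.663, 0.0], [-0.663, -0.748, 0.0], [0.0, -0.0, -1.0]]
wrist_force: [0.6, 0.3, -0.3]
opening: 9.8
finger_force: 45.0
t: 13.22
tool_pos: [557.8, -36.7, 325.4]
tool_rot: [[0.567, -0.823, 0.0], [-0.823, -0.567, 0.0], [-0.0, -0.0, -1.0]]
wrist_force: [-1.0, -1.2, -1.3]
opening: 10.1
finger_force: 45.0
```

View pics/w6.png

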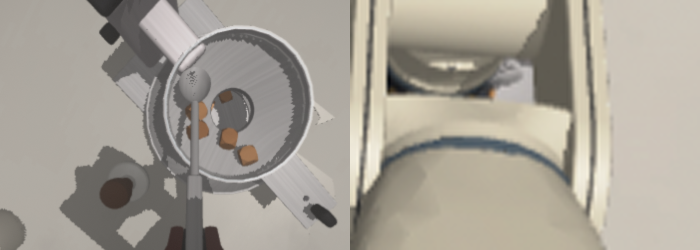

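The wrist crop shows the spoon at (195,85) and four lumps left on the cone at (197,110), (197,130), (229,138) and (248,155). They sit closer in, so I sweep back a little lower on a smaller radius.

```bash
python3 -c "
from way import *
show([(-55,10.8,42),(-55,11,34)]+[(-55+7*k,11+9.4*k,34) for k in range(1,19)])"
python3 -m pendant '[[1,[-0.8,-0.1,-0.2],0],[1,[0,0,-0.2],0],[1,[0,0,0],0]]'
```

```text
start [557.8 -35.9]
(-55, 11, 34) [-0.79, -0.14]
(-48, 20.4, 34) [-1.12, -0.23]
(-41, 29.8, 34) [-1.1, -0.38]
(-34, 39.2, 34) [-1.07, -0.52]
(-27, 48.6, 34) [-1.01, -0.66]
(-20, 58.0, 34) [-0.94, -0.8]
(-13, 67.4, 34) [-0.85, -0.93]
(-6, 76.8, 34) [-0.73, -1.05]
(1, 86.2, 34) [-0.6, -1.15]
(8, 95.60000000000001, 34) [-0.46, -1.24]
(15, 105.0, 34) [-0.3, -1.31]
(22, 114.4, 34) [-0.13, -1.36]
(29, 123.80000000000001, 34) [0.04, -1.38]
(36, 133.2, 34) [0.23, -1.39]
(43, 142.6, 34) [0.41, -1.36]
(50, 152.0, 34) [0.59, -1.32]
(57, 161.4, 34) [0.77, -1.25]
(64, 170.8, 34) [0.94, -1.15]
(71, 180.20000000000002, 34) [1.1, -1.03]
end [ 507.6 -222.1]
t: 13.57
tool_pos: [547.6, -38.3, 321.1]
tool_rot: [[0.574, -0.819, -0.001], [-0.819, -0.574, 0.0], [-0.001, 0.001, -1.0]]
wrist_force: [-0.9, 0.2, -0.6]
opening: 9.9
finger_force: 45.0
```

```bash
python3 -m pendant '[[1,[-1,-0.2,0],7],[1,[-1.1,-0.4,0],7],[1,[-1.07,-0.5,0],7],[1,[-1,-0.66,0],7],[1,[-0.94,-0.8,0],7],[1,[-0.85,-0.93,0],7],[1,[-0.73,-1.05,0],7],[1,[-0.6,-1.15,0],7]]'
python3 -m pendant '[[1,[-0.46,-1.24,0],7],[1,[-0.3,-1.31,0],7],[1,[-0.13,-1.36,0],7],[1,[0.04,-1.38,0],7],[1,[0.23,-1.39,0],7],[1,[0.41,-1.36,0],7],[1,[0.59,-1.32,0],7],[1,[0.77,-1.25,0],7]]'
python3 -m pendant '[[1,[0.94,-1.15,0],7],[1,[1.1,-1.03,0],7],[1,[0,0,0],0]]'
python3 - <<'E'
from h import *
c=optics.calibration("wrist");p,d,c=cam("wrist");C=np.array([574.5,-126.5,116])
hs=cv2.cvtColor(p,cv2.COLOR_BGR2HSV)
m=((hs[...,1]>110)&(hs[...,2]>40)&(hs[...,0]<22)).astype(np.uint8);m[250:]=0
n,_,s,cc=cv2.connectedComponentsWithStats(m)
for i in range(1,n):
    if s[i,4]>40:
        u,v=cc[i].astype(int);X=pts([[u,v]],[d[v,u]],c)[0]-C;print(cc[i].round(),s[i,4],X.round(),np.hypot(*X[:2]).round(),np.degrees(np.arctan2(X[1],X[0])).round())
cv2.imwrite("pics/w7.png",p)
E
```

```text
t: 14.23
tool_pos: [475.0, -95.4, 321.7]
tool_rot: [[1.0, 0.025, 0.001], [0.025, -1.0, -0.0], [0.001, 0.0, -1.0]]
wrist_force: [0.2, -0.6, -1.4]
opening: 9.3
finger_force: 45.0
t: 14.9
tool_pos: [487.0, -202.0, 321.7]
tool_rot: [[0.539, 0.842, 0.0], [0.842, -0.539, -0.0], [-0.0, 0.0, -1.0]]
wrist_force: [1.1, -0.3, 0.3]
opening: 9.9
finger_force: 45.0
t: 15.15
tool_pos: [509.0, -224.6, 321.8]
tool_rot: [[0.321, 0.947, 0.002], [0.947, -0.321, -0.001], [-0.001, 0.002, -1.0]]
wrist_force: [0.5, -0.6, -1.2]
opening: 9.8
finger_force: 45.0
[356.  33.] 134 [ 7. 30. 24.] 31.0 77.0
[382.  37.] 198 [26. 19. 25.] 32.0 37.0
[343.  52.] 60 [-8. 20. 19.] 22.0 113.0
[311.  55.] 324 [-35.  25.  27.] 43.0 145.0
```

View pics/w7.png

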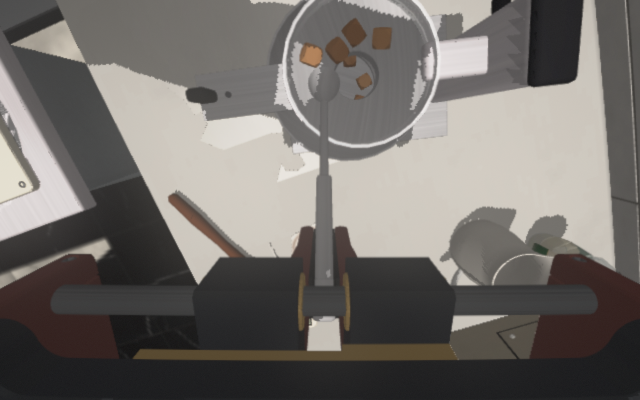

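The wrist view shows four lumps left at (311,55), (354,32), (382,38) and (338,48). The spoon tip is now at row 65, against row 86 before, so the spoon has pivoted up in the grip. I measure its pose.

```bash
cat > tip.py <<'E'
from h import *
def tipscan(p=None,d=None,c=None):
    if p is None:p,d,c=cam("wrist")
    s=monitor.read_state();T=np.array(s["tool_pos"]);R=np.array(s["tool_rot"])
    for v in list(range(60,100,4))+[120,150,180,210]:
        X=R.T@(pts([[324,v]],[np.median(d[v,322:327])],c)[0]-T);print(v,X.round(1))
E
python3 -c "
from tip import *
tipscan()"
```

```text
60 [125.7   1.  197.1]
64 [122.5   1.  197.9]
68 [115.9   1.  179.2]
72 [112.7   1.  179. ]
76 [109.3   1.  177.4]
80 [105.9   1.  175.3]
84 [102.5   1.  173.3]
88 [ 99.    1.  170.4]
92 [ 95.5   1.  167.4]
96 [ 92.    1.  163.3]
120 [ 72.9   0.9 133.6]
150 [ 53.    0.9 113.9]
180 [35.9  0.9 95.1]
210 [20.8  0.9 79.7]
```

```bash
sed -i 's/-101\*/-L*/; s/^C=/L=117\nC=/' way.py; python3 -c "
from way import *
show([(71,180,38)]+[(71-7*k,180-9.4*k,38) for k in range(1,19)])"
python3 -c "
from h import *
print(monitor.read_state()['tool_pos'])"
```

```text
start [ 498.4 -237.1]
(64, 170.6, 38) [-1.27, 1.17]
(57, 161.2, 38) [-1.09, 1.31]
(50, 151.8, 38) [-0.9, 1.42]
(43, 142.4, 38) [-0.7, 1.51]
(36, 133.0, 38) [-0.49, 1.56]
(29, 123.6, 38) [-0.28, 1.59]
(22, 114.2, 38) [-0.07, 1.59]
(15, 104.8, 38) [0.13, 1.56]
(8, 95.39999999999999, 38) [0.33, 1.51]
(1, 86.0, 38) [0.51, 1.43]
(-6, 76.6, 38) [0.68, 1.33]
(-13, 67.19999999999999, 38) [0.83, 1.22]
(-20, 57.8, 38) [0.96, 1.08]
(-27, 48.400000000000006, 38) [1.07, 0.94]
(-34, 39.0, 38) [1.16, 0.78]
(-41, 29.599999999999994, 38) [1.22, 0.62]
(-48, 20.19999999999999, 38) [1.26, 0.45]
(-55, 10.799999999999983, 38) [1.28, 0.29]
end [544.7 -23.5]
[ 507.28192738 -222.91258612  321.28622168]
```

```bash
python3 -m pendant '[[1,[-0.9,-1.4,0],0],[1,[0,0,-0.6],0],[1,[0,0,-0.6],0],[1,[0,0,0],0]]' 60
python3 -m pendant '[[1,[-1.27,1.17,0],-7],[1,[-1.09,1.31,0],-7],[1,[-0.9,1.42,0],-7],[1,[-0.7,1.51,0],-7],[1,[-0.49,1.56,0],-7],[1,[-0.28,1.59,0],-7],[1,[-0.07,1.59,0],-7],[1,[0,0,0],0]]'
cat > lump.py <<'E'
from tip import *
p,d,c=cam("wrist","w%d"%(monitor.read_state()["t"]*10));C=np.array([574.5,-126.5,116])
hs=cv2.cvtColor(p,cv2.COLOR_BGR2HSV)
m=((hs[...,1]>110)&(hs[...,2]>40)&(hs[...,0]<22)).astype(np.uint8);m[250:]=0
n,_,s,cc=cv2.connectedComponentsWithStats(m)
for i in range(1,n):
    if s[i,4]>40:
        u,v=cc[i].astype(int);X=pts([[u,v]],[d[v,u]],c)[0]-C
        if np.hypot(*X[:2])<120: print(cc[i].round(),s[i,4],X.round(),np.hypot(*X[:2]).round(),np.degrees(np.arctan2(X[1],X[0])).round())
tipscan(p,d,c)
E
python3 lump.py
```

```text
t: 15.58
tool_pos: [497.8, -236.0, 308.2]
tool_rot: [[0.327, 0.945, -0.002], [0.945, -0.327, 0.001], [0.001, -0.002, -1.0]]
wrist_force: [0.4, 0.5, -0.6]
opening: 9.7
finger_force: 60.0
t: 16.25
tool_pos: [450.0, -133.0, 309.3]
tool_rot: [[0.929, 0.371, -0.001], [0.371, -0.929, 0.001], [-0.0, -0.001, -1.0]]
wrist_force: [-0.0, 0.8, -0.3]
opening: 9.9
finger_force: 60.0
[363.  22.] 361 [25. 20. 23.] 32.0 38.0
[344.  52.] 670 [ 0. 26. 20.] 26.0 89.0
[320.  55.] 331 [-10.  42.  28.] 44.0 104.0
[362.  64.] 113 [ 21.   4. -92.] 21.0 11.0
60 [ 1.200e+02 -1.000e-01  1.671e+02]
64 [ 1.172e+02 -1.000e-01  1.675e+02]
68 [ 1.163e+02 -1.000e-01  1.797e+02]
72 [ 1.131e+02 -1.000e-01  1.795e+02]
76 [ 1.097e+02 -1.000e-01  1.780e+02]
80 [106.3  -0.2 176.4]
84 [102.7  -0.2 173.6]
88 [ 99.4  -0.2 171.9]
92 [ 95.8  -0.2 167.6]
96 [ 92.3  -0.3 163. ]
120 [ 73.2  -0.4 135. ]
150 [ 53.3  -0.6 114.5]
180 [36.1 -0.8 96. ]
210 [21.1 -0.9 80.2]
```

```bash
python3 -m pendant '[[1,[0.13,1.56,0],-7],[1,[0.33,1.51,0],-7],[1,[0.51,1.43,0],-7],[1,[0.68,1.33,0],-7],[1,[0.83,1.22,0],-7],[1,[0.96,1.08,0],-7],[1,[0,0,0],0]]'
python3 lump.py
```

```text
t: 16.88
tool_pos: [486.6, -53.3, 309.6]
tool_rot: [[0.94, -0.342, 0.001], [-0.342, -0.94, 0.0], [0.001, -0.001, -1.0]]
wrist_force: [-0.0, 0.5, -1.1]
opening: 9.2
finger_force: 60.0
[346.  53.] 709 [25. 13. 23.] 28.0 28.0
[318.  57.] 309 [29. 36. 30.] 46.0 52.0
60 [121.    0.3 166.5]
64 [118.    0.3 166.6]
68 [117.2   0.3 179. ]
72 [113.9   0.3 178.5]
76 [110.5   0.3 176.9]
80 [107.1   0.2 175. ]
84 [103.7   0.2 173.1]
88 [100.3   0.2 171.5]
92 [ 96.7   0.2 166.8]
96 [9.320e+01 1.000e-01 1.626e+02]
120 [ 74.1  -0.  134.1]
150 [ 54.1  -0.2 114.1]
180 [37.1 -0.3 94.6]
210 [21.9 -0.4 79.6]
```

```bash
python3 -m pendant '[[1,[1.07,0.94,0],-7],[1,[1.16,0.78,0],-7],[1,[1.22,0.62,0],-7],[1,[1.26,0.45,0],-7],[1,[1.28,0.29,0],-7],[1,[0,0,0],0]]'
python3 lump.py | head -12
```

```text
t: 17.43
tool_pos: [545.6, -23.8, 309.0]
tool_rot: [[0.575, -0.818, -0.002], [-0.818, -0.575, 0.0], [-0.001, 0.001, -1.0]]
wrist_force: [-2.6, -0.2, -0.2]
opening: 9.3
finger_force: 60.0
[342.  49.] 658 [ 33. -11.  25.] 35.0 -18.0
[310.  63.] 315 [47. 12. 32.] 49.0 15.0
60 [123.6   0.2 180.4]
64 [120.6   0.2 181. ]
68 [117.2   0.2 179.5]
72 [114.1   0.2 180. ]
76 [110.6   0.2 177.7]
80 [1.073e+02 1.000e-01 1.768e+02]
84 [1.037e+02 1.000e-01 1.739e+02]
88 [1.003e+02 1.000e-01 1.721e+02]
92 [9.680e+01 1.000e-01 1.686e+02]
96 [ 93.3   0.  164.3]
```

```bash
python3 -m pendant '[[1,[0,0,1.6],0],[1,[0,0,1.6],0],[1,[-0.5,-1.3,0],7],[1,[-0.5,-1.4,0],7],[1,[-0.5,-1.4,0],7],[1,[-0.5,-1.4,0],7],[1,[-0.6,-1.4,0],7],[1,[-0.5,-1.4,0],2]]'
python3 -m pendant '[[1,[0,0,0],0],[1,[0,0,0],0]]'
python3 lump.py | head -10
```

```text
t: 18.15
tool_pos: [512.6, -107.7, 341.5]
tool_rot: [[0.955, -0.295, 0.0], [-0.295, -0.955, -0.0], [0.0, 0.0, -1.0]]
wrist_force: [0.7, -0.5, -1.0]
opening: 9.6
finger_force: 60.0
t: 18.32
tool_pos: [513.2, -107.3, 341.6]
tool_rot: [[0.952, -0.307, 0.0], [-0.307, -0.952, -0.0], [0.0, 0.0, -1.0]]
wrist_force: [-0.4, -0.1, -0.3]
opening: 9.7
finger_force: 60.0
60 [123.6   1.1 184.8]
64 [121.3   1.1 189.6]
68 [116.3   1.1 179.8]
72 [113.1   1.1 179.2]
76 [109.8   1.1 178.4]
80 [106.3   1.1 176. ]
84 [102.8   1.1 173.7]
88 [ 99.4   1.1 171.6]
92 [ 95.9   1.1 168.2]
96 [ 92.3   1.1 162.9]
```

```bash
cat > lump2.py <<'E'
from h import *
C=np.array([574.5,-126.5,0])
v,u=np.mgrid[0:400,0:640]
for n in("wrist","top","scene"):
    p,d,c=cam(n)
    hs=cv2.cvtColor(p,cv2.COLOR_BGR2HSV)
    P=pts(np.c_[u.ravel(),v.ravel()],d.ravel(),c).reshape(400,640,3)-C
    m=((hs[...,1]>80)&(hs[...,2]>20)&((hs[...,0]<25)|(hs[...,0]>172))&(d>0)&(np.hypot(P[...,0],P[...,1])<95)&(P[...,2]<170)).astype(np.uint8)
    k,l,s,cc=cv2.connectedComponentsWithStats(m)
    for i in range(1,k):
        if s[i,4]>(30 if n=="wrist" else 4):
            X=np.median(P[l==i],0);print(n,cc[i].round(),s[i,4],X.round(),"r",np.hypot(*X[:2]).round(),"th",np.degrees(np.arctan2(X[1],X[0])).round())
E
python3 lump2.py
```

```text
wrist [317. 115.] 40 [19.  3. 24.] r 20.0 th 10.0
wrist [335. 126.] 166 [ -2. -17.  32.] r 17.0 th -96.0
top [384. 219.] 8 [-21.  38.  24.] r 44.0 th 118.0
scene [423. 202.] 70 [ 33. -17. 142.] r 37.0 th -27.0
scene [390. 249.] 90 [ 6. 30. 27.] r 30.0 th 79.0
scene [407. 253.] 87 [ 7. -4. 27.] r 8.0 th -28.0
```

```bash
python3 -m pendant '[[1,[0,0,-1.2],0],[1,[0,0,-1.2],0],[1,[0,0,0],0]]'
python3 -m pendant '[[1,[-0.7,0.22,-0.2],0],[1,[-0.7,0.22,-0.2],0],[1,[-0.7,0.22,-0.2],0],[1,[-0.7,0.22,-0.2],0],[1,[-0.7,0.22,-0.2],0],[1,[0,0,0],0]]'
python3 lump2.py; python3 -c "
from tip import *
tipscan()" | head -6
```

```text
t: 18.77
tool_pos: [510.8, -104.7, 315.9]
tool_rot: [[0.952, -0.307, -0.009], [-0.307, -0.952, 0.003], [-0.009, 0.0, -1.0]]
wrist_force: [-12.6, 4.1, 12.6]
opening: 9.4
finger_force: 60.0
t: 19.27
tool_pos: [477.1, -94.7, 306.7]
tool_rot: [[0.951, -0.308, -0.002], [-0.308, -0.951, 0.001], [-0.002, 0.0, -1.0]]
wrist_force: [0.3, -0.4, -1.1]
opening: 9.7
finger_force: 60.0
wrist [329.  29.] 450 [ 35. -16. 142.] r 39.0 th -24.0
wrist [337.  90.] 254 [ -0. -18.  28.] r 18.0 th -90.0
scene [424. 202.] 67 [ 34. -17. 143.] r 38.0 th -27.0
scene [391. 249.] 87 [ 6. 30. 27.] r 30.0 th 78.0
scene [407. 253.] 92 [ 7. -3. 27.] r 8.0 th -25.0
60 [118.9   0.5 161.2]
64 [115.9   0.5 160.9]
68 [112.7   0.5 158.9]
72 [109.4   0.5 156.5]
76 [106.1   0.4 154.1]
80 [102.7   0.4 150.3]
```

Run:
```python
from tip import *
p,d,c=cam("wrist")
s=monitor.read_state();T=np.array(s["tool_pos"]);R=np.array(s["tool_rot"]);print(T.round(1))
for v in list(range(36,70,3))+[120,210]:
    X=R.T@(pts([[324,v]],[np.median(d[v,322:327])],c)[0]-T);print(v,X.round(1),p[v,324])
X=[R.T@(q-T) for q in pts([[u,28] for u in range(312,346,4)],[d[28,u] for u in range(312,346,4)],c)];print(np.round(X))
```

```text
[479.4 -95.5 307.6]
36 [137.2   0.4 165. ] [ 85 118 159]
39 [135.4   0.4 166.4] [ 83 115 154]
42 [133.5   0.4 167.2] [ 82 113 151]
45 [131.6   0.5 168.6] [111 128 152]
48 [128.5   0.4 164.5] [174 175 179]
51 [126.3   0.4 164.3] [170 171 175]
54 [124.    0.4 164. ] [158 160 163]
57 [121.8   0.4 163.7] [161 163 166]
60 [119.3   0.4 162.1] [160 162 165]
63 [117.    0.4 161.9] [157 159 162]
66 [114.6   0.4 160.3] [155 156 159]
69 [112.    0.4 158.3] [152 153 157]
120 [ 73.2   0.4 116.8] [143 144 147]
210 [22.7  0.3 74.8] [ 97  99 101]
[[146.  -9. 176.]
 [146.  -6. 177.]
 [145.  -3. 171.]
 [142.   0. 162.]
 [142.   4. 163.]
 [142.   7. 163.]
 [143.  10. 167.]
 [146.  14. 177.]
 [146.  17. 176.]]
```

```bash
python3 -m pendant '[[1,[0,0,1.3],0],[1,[0.4,-1,0],7],[1,[0.4,-1,0],7],[1,[0.4,-1,0],7],[1,[0.4,-0.9,0],6],[1,[0.4,-0.9,0],6],[1,[0.5,-0.9,0],5],[1,[0,0,-0.4],0]]' 20
python3 -m pendant '[[1,[0.5,0.2,0],0],[1,[0.5,0.2,0.3],0],[1,[0.5,0.2,0.4],0],[1,[0.5,0.2,0.5],0],[1,[0.5,0.2,0.5],0],[1,[0.5,0.2,0.5],0],[1,[0.4,0.1,0.4],0],[1,[0,0,0],0]]'
cat > tip2.py <<'E'
from h import *
p,d,c=cam("wrist")
s=monitor.read_state();T=np.array(s["tool_pos"]);R=np.array(s["tool_rot"]);print(T.round(1))
pr=None
for v in range(30,100,3):
    X=R.T@(pts([[324,v]],[np.median(d[v,322:327])],c)[0]-T)
    print(v,X.round(0).tolist(),p[v,324].tolist(),end="; ")
E
python3 tip2.py
```

```text
t: 20.18
tool_pos: [505.5, -153.8, 317.1]
tool_rot: [[0.939, 0.344, 0.002], [0.344, -0.939, -0.001], [0.002, 0.002, -1.0]]
wrist_force: [0.6, -0.9, -1.1]
opening: 9.8
finger_force: 20.0
t: 20.85
tool_pos: [539.3, -139.1, 343.8]
tool_rot: [[0.939, 0.343, 0.002], [0.343, -0.939, -0.001], [0.002, 0.001, -1.0]]
wrist_force: [0.5, 1.5, -0.1]
opening: 10.0
finger_force: 20.0
[ 538.6 -139.1  343.1]
30 [193.0, 1.0, 344.0] [174, 183, 187]; 33 [189.0, 1.0, 343.0] [174, 183, 188]; 36 [186.0, 1.0, 344.0] [174, 182, 187]; 39 [182.0, 1.0, 343.0] [137, 142, 146]; 42 [177.0, 1.0, 338.0] [178, 180, 183]; 45 [173.0, 1.0, 337.0] [186, 187, 190]; 48 [170.0, 1.0, 337.0] [185, 186, 190]; 51 [166.0, 1.0, 337.0] [186, 187, 191]; 54 [162.0, 1.0, 338.0] [191, 191, 196]; 57 [158.0, 1.0, 337.0] [190, 191, 195]; 60 [155.0, 1.0, 338.0] [186, 188, 191]; 63 [151.0, 1.0, 338.0] [187, 188, 192]; 66 [147.0, 1.0, 337.0] [187, 188, 192]; 69 [143.0, 1.0, 337.0] [187, 187, 192]; 72 [140.0, 1.0, 337.0] [126, 127, 129]; 75 [125.0, 1.0, 269.0] [184, 185, 189]; 78 [123.0, 1.0, 274.0] [119, 121, 123]; 81 [120.0, 1.0, 281.0] [118, 119, 122]; 84 [118.0, 1.0, 287.0] [82, 82, 84]; 87 [115.0, 1.0, 294.0] [81, 82, 84]; 90 [101.0, 1.0, 193.0] [149, 149, 153]; 93 [98.0, 1.0, 183.0] [179, 182, 182]; 96 [97.0, 1.0, 206.0] [101, 102, 104]; 99 [94.0, 1.0, 197.0] [101, 101, 103];
```

```bash
python3 -m pendant '[[1,[-0.5,-0.2,1.2],0],[1,[-1.2,-2,0],0],[1,[-1.2,-2,0],0],[1,[-1.2,-2.2,0],0],[1,[0,0,0],0],[1,[0,0,-1.3],0],[1,[0,0,-1.2],0],[1,[0,0,0],0]]' 60
python3 lump2.py; python3 -c "
from tip import *
tipscan()" | head -9
python3 -c "
import way;way.L=99
way.show([(20+7*min(k,7),-70+7*k,46) for k in range(0,14)])"
```

```text
t: 21.57
tool_pos: [496.0, -203.0, 328.3]
tool_rot: [[0.94, 0.342, -0.002], [0.342, -0.94, 0.002], [-0.002, -0.002, -1.0]]
wrist_force: [-0.3, 0.5, -1.3]
opening: 9.5
finger_force: 60.0
wrist [305.  54.] 374 [ 36. -17. 142.] r 40.0 th -26.0
wrist [270.  82.] 101 [12. 29. 26.] r 31.0 th 68.0
wrist [292.  83.] 73 [19.  3. 24.] r 20.0 th 8.0
wrist [292. 100.] 111 [-0. -3. 25.] r 3.0 th -91.0
wrist [265. 102.] 67 [-13.  27.  25.] r 30.0 th 116.0
top [408. 189.] 35 [ 37. -13. 142.] r 39.0 th -20.0
top [396. 204.] 24 [21.  3. 25.] r 21.0 th 8.0
top [402. 209.] 35 [  9. -16.  25.] r 18.0 th -62.0
top [386. 221.] 15 [-24.  33.  24.] r 41.0 th 127.0
scene [422. 201.] 21 [ 32. -14. 144.] r 35.0 th -23.0
scene [390. 250.] 86 [ 4. 30. 26.] r 30.0 th 82.0
scene [407. 254.] 89 [ -1. -13.  27.] r 13.0 th -94.0
60 [125.7   0.2 196.6]
64 [122.5   0.2 197.1]
68 [119.4   0.2 198.4]
72 [116.    0.2 198.5]
76 [1.128e+02 2.000e-01 2.001e+02]
80 [109.3   0.2 199.8]
84 [1.059e+02 2.000e-01 2.001e+02]
88 [102.3   0.2 199.5]
92 [ 98.9   0.2 200. ]
start [ 497.2 -203.6]
(27, -63, 46) [1.0, -0.88]
(34, -56, 46) [1.1, -0.76]
(41, -49, 46) [1.18, -0.62]
(48, -42, 46) [1.25, -0.47]
(55, -35, 46) [1.3, -0.31]
(62, -28, 46) [1.32, -0.15]
(69, -21, 46) [1.33, 0.01]
(69, -14, 46) [0.17, 0.54]
(69, -7, 46) [0.1, 0.55]
(69, 0, 46) [0.03, 0.56]
(69, 7, 46) [-0.03, 0.56]
(69, 14, 46) [-0.1, 0.55]
(69, 21, 46) [-0.17, 0.54]
end [ 582.  -202.4]
```

```bash
python3 -m pendant '[[1,[1.0,-0.88,0.4],7],[1,[1.1,-0.76,0],7],[1,[1.18,-0.62,0],7],[1,[1.25,-0.47,0],7],[1,[1.3,-0.31,0],7],[1,[1.32,-0.15,0],7],[1,[1.33,0.01,0],7],[1,[0,0,0],0]]'
python3 -m pendant '[[1,[0.17,0.54,0],0],[1,[0.1,0.55,0],0],[1,[0.03,0.56,0],0],[1,[0,0,0],0]]'
python3 lump2.py; python3 tip2.py
```

```text
t: 22.43
tool_pos: [582.9, -234.7, 333.6]
tool_rot: [[0.353, 0.936, -0.001], [0.936, -0.353, 0.001], [0.0, -0.001, -1.0]]
wrist_force: [-2.3, 2.0, 0.1]
opening: 9.6
finger_force: 60.0
t: 22.77
tool_pos: [584.3, -217.2, 333.6]
tool_rot: [[0.359, 0.933, -0.0], [0.933, -0.359, 0.001], [0.001, -0.001, -1.0]]
wrist_force: [-1.8, 1.0, 0.2]
opening: 9.8
finger_force: 60.0
wrist [308.  96.] 292 [ 30.   4. 138.] r 30.0 th 7.0
wrist [271. 106.] 126 [-23.  22.  25.] r 32.0 th 136.0
wrist [293. 121.] 170 [-1. -7. 25.] r 7.0 th -101.0
top [401. 192.] 39 [ 30.   6. 137.] r 30.0 th 11.0
top [396. 204.] 24 [21.  3. 25.] r 21.0 th 8.0
top [402. 209.] 35 [  9. -15.  26.] r 18.0 th -61.0
top [386. 221.] 15 [-23.  32.  23.] r 40.0 th 126.0
scene [413. 202.] 59 [ 27.   2. 139.] r 27.0 th 5.0
scene [390. 249.] 92 [ 6. 30. 26.] r 31.0 th 79.0
scene [407. 253.] 79 [ 2. -5. 28.] r 6.0 th -69.0
[ 584.5 -218.2  333.5]
30 [190.0, 0.0, 334.0] [109, 113, 116]; 33 [186.0, 0.0, 334.0] [109, 114, 116]; 36 [182.0, 0.0, 333.0] [107, 109, 112]; 39 [160.0, 0.0, 260.0] [91, 92, 94]; 42 [158.0, 0.0, 265.0] [84, 85, 86]; 45 [156.0, 0.0, 267.0] [83, 84, 85]; 48 [154.0, 0.0, 274.0] [85, 85, 87]; 51 [151.0, 0.0, 276.0] [133, 134, 137]; 54 [126.0, -0.0, 174.0] [213, 214, 216]; 57 [124.0, -0.0, 174.0] [153, 155, 158]; 60 [124.0, 0.0, 185.0] [118, 120, 121]; 63 [124.0, 0.0, 197.0] [107, 108, 110]; 66 [121.0, 0.0, 197.0] [102, 102, 104]; 69 [119.0, 0.0, 199.0] [102, 103, 105]; 72 [117.0, 0.0, 199.0] [103, 103, 106]; 75 [114.0, 0.0, 200.0] [102, 103, 104]; 78 [112.0, 0.0, 201.0] [101, 102, 104]; 81 [109.0, 0.0, 202.0] [101, 103, 104]; 84 [107.0, 0.0, 201.0] [101, 102, 104]; 87 [104.0, 0.0, 203.0] [101, 102, 104]; 90 [101.0, 0.0, 203.0] [101, 102, 104]; 93 [99.0, 0.0, 204.0] [100, 101, 103]; 96 [96.0, 0.0, 204.0] [101, 102, 104]; 99 [93.0, 0.0, 198.0] [105, 105, 108];
```

```bash
python3 -m pendant '[[1,[0.2,0.7,0],0],[1,[-0.6,0,0],0],[1,[-0.6,0,-0.2],0],[1,[-0.6,0,-0.2],0],[1,[-0.6,0,-0.2],0],[1,[-0.6,0,-0.2],0],[1,[-0.6,0,0],0],[1,[0,0,0],0]]'
python3 lump2.py
```

```text
t: 23.63
tool_pos: [549.3, -211.5, 325.0]
tool_rot: [[0.358, 0.934, -0.002], [0.934, -0.358, 0.001], [0.0, -0.002, -1.0]]
wrist_force: [0.5, -0.0, -0.7]
opening: 9.6
finger_force: 60.0
wrist [304. 113.] 100 [-19.   2.  30.] r 19.0 th 173.0
top [396. 204.] 24 [21.  3. 24.] r 21.0 th 7.0
top [402. 209.] 33 [  8. -17.  24.] r 19.0 th -65.0
top [384. 219.] 7 [-21.  38.  24.] r 43.0 th 119.0
top [388. 223.] 5 [-32.  27.  24.] r 42.0 th 140.0
scene [390. 249.] 87 [ 6. 30. 27.] r 30.0 th 79.0
scene [407. 253.] 82 [12. -3. 26.] r 13.0 th -14.0
```

```bash
python3 -m pendant '[[1,[0,0,2],0],[1,[0,0,2],0],[1,[0,0,2],0],[1,[-1.2,3,0],-7],[1,[-1.2,3,0],-7],[1,[-1.2,3,0],-7],[1,[0,0,0],0]]'
python3 lump2.py; python3 tip2.py
```

```text
t: 24.37
tool_pos: [513.0, -118.0, 385.5]
tool_rot: [[0.673, 0.74, -0.001], [0.74, -0.673, 0.002], [0.001, -0.002, -1.0]]
wrist_force: [0.2, 0.7, -1.4]
opening: 9.3
finger_force: 60.0
wrist [367. 139.] 35 [18. -0. 24.] r 18.0 th -1.0
wrist [360. 154.] 192 [ -5. -11.  25.] r 12.0 th -114.0
wrist [371. 153.] 82 [ 10. -20.  25.] r 23.0 th -63.0
top [396. 202.] 6 [28.  3. 27.] r 28.0 th 5.0
top [395. 206.] 6 [16.  5. 26.] r 17.0 th 18.0
scene [390. 249.] 83 [ 5. 30. 26.] r 30.0 th 80.0
scene [407. 253.] 94 [14. -2. 26.] r 15.0 th -8.0
[ 515.4 -122.   385.7]
30 [179.0, -0.0, 297.0] [51, 58, 72]; 33 [176.0, -0.0, 298.0] [51, 57, 71]; 36 [174.0, -0.0, 301.0] [49, 54, 64]; 39 [172.0, -0.0, 307.0] [60, 64, 72]; 42 [184.0, -0.0, 369.0] [120, 124, 127]; 45 [180.0, -0.0, 369.0] [126, 130, 132]; 48 [176.0, -0.0, 370.0] [125, 129, 131]; 51 [172.0, -0.0, 370.0] [124, 128, 131]; 54 [168.0, -0.0, 371.0] [126, 130, 132]; 57 [165.0, -0.0, 372.0] [127, 131, 133]; 60 [161.0, -0.0, 372.0] [113, 117, 119]; 63 [159.0, -0.0, 384.0] [101, 105, 106]; 66 [155.0, -0.0, 387.0] [108, 112, 115]; 69 [151.0, -0.0, 387.0] [109, 113, 116]; 72 [147.0, -0.0, 387.0] [108, 113, 116]; 75 [142.0, -0.0, 387.0] [108, 113, 116]; 78 [138.0, -0.0, 386.0] [109, 113, 116]; 81 [134.0, -0.0, 386.0] [109, 113, 116]; 84 [129.0, 0.0, 387.0] [108, 113, 115]; 87 [117.0, -0.0, 312.0] [111, 112, 114]; 90 [113.0, -0.0, 316.0] [84, 85, 86]; 93 [110.0, -0.0, 322.0] [85, 86, 88]; 96 [107.0, -0.0, 330.0] [84, 85, 87]; 99 [93.0, -0.0, 198.0] [100, 101, 103];
```

Run:
```python
from h import *
z=np.load("wrist3.npz");d=z["d"];v,u=np.mgrid[0:400,0:640]
P=pts(np.c_[u.ravel(),v.ravel()],d.ravel(),z).reshape(400,640,3)
print("mouth by plane",plane([[322,64]],z,102))
# tube frame check: original spoon line
e=np.array([.966,.259,0]);G0=np.array([492.9,220.5,149.5]);k=np.array([0,0,1.])
a=np.radians(37);tip0=G0+167*(np.sin(a)*e-np.cos(a)*k);ax=-np.sin(np.radians(35))*e+np.cos(np.radians(35))*k
up=np.cos(np.radians(35))*e+np.sin(np.radians(35))*k
M=plane([[322,64]],z,102)[0];B=M-125*ax
print("tip0",tip0,"base est",B,"tip0 in tube: up",(tip0-B)@up,"along",(tip0-B)@ax,"G0 up",(G0-B)@up,(G0-B)@ax, "side",(tip0-B)@np.cross(k,e))
# rim points from depth: bright ring near mouth
m=(u>285)&(u<360)&(v>25)&(v<110)&(d>0);Q=P[m]-M
on=np.abs(Q@ax)<4; rr=Q[on]-np.outer(Q[on]@ax,ax);r=np.linalg.norm(rr,axis=1);w=(r>22)&(r<38);s=np.cross(k,e)
A=np.c_[rr[w]@up,rr[w]@s];(cx,cy),R=cv2.minEnclosingCircle(A.astype(np.float32));print("rim corr up,side",cx,cy,R,w.sum())
```

```text
mouth by plane [[545.20630042 236.1021095  102.        ]]
tip0 [589.98600316 246.5303052   16.12786982] base est [ 6.14465655e+02  2.54671647e+02 -3.94005536e-01] tip0 in tube: up -11.621481697193508 along 28.306934685547528 G0 up -17.469209223030376 195.21886495069762 side -1.5243059693272598
rim corr up,side 10.06589412689209 0.11832056939601898 29.271648406982422 182
```

```bash
python3 -m pendant '[[1,[-1.2,3.7,0],-7],[1,[-1.2,3.7,0],-7],[1,[-1.2,3.7,0],-7],[1,[-1.2,3.7,0],-7],[1,[-1.1,3.7,0],-5],[1,[-1.1,3.7,0],0],[1,[-1.1,3.7,0],0],[1,[-1.1,3.7,0],0]]'
python3 -m pendant '[[1,[0,2,0],0],[1,[0,0,0],0],[1,[0,0,0],0]]'
```

```text
t: 25.23
tool_pos: [425.8, 168.0, 385.7]
tool_rot: [[0.959, 0.283, 0.001], [0.283, -0.959, 0.0], [0.001, 0.0, -1.0]]
wrist_force: [0.2, 0.2, -1.0]
opening: 9.6
finger_force: 60.0
t: 25.48
tool_pos: [426.2, 187.3, 385.4]
tool_rot: [[0.958, 0.286, 0.0], [0.286, -0.958, -0.0], [-0.0, 0.0, -1.0]]
wrist_force: [0.3, 0.2, -1.3]
opening: 9.4
finger_force: 60.0
```

Run:
```python
from h import *
z=np.load("wrist3.npz");d=z["d"];v,u=np.mgrid[0:400,0:640]
P=pts(np.c_[u.ravel(),v.ravel()],d.ravel(),z).reshape(400,640,3)
k=np.array([0,0,1.]);e=np.array([.966,.259,0]);s=np.cross(k,e);t=np.radians(35)
ax=-np.sin(t)*e+np.cos(t)*k;up=np.cos(t)*e+np.sin(t)*k
M=np.array([538.8,232.7,126.6]);print(proj([M,M+29*up,M-29*up,M+29*s,M-29*s],z).round())
for col in (297,310,322,335,348):
    print(col,[ (r,*( P[r,col]-M)@np.c_[up,s,ax].round(3)) if 0 else (r,*((P[r,col]-M)@np.c_[up,s,ax]).round().astype(int)) for r in range(30,110,6) if d[r,col]>0])
p,dd,c=cam("wrist");X=pts(np.c_[u.ravel(),v.ravel()],dd.ravel(),c).reshape(400,640,3)
T=monitor.read_state();R=np.array(T["tool_rot"]);T=np.array(T["tool_pos"])
for r in range(84,108,2):print(r,(R.T@(X[r,324]-T)).round(0).tolist(),end=" ")
```

```text
[[323.  67.]
 [323.  38.]
 [323.  92.]
 [296.  67.]
 [351.  67.]]
297 [(30, np.int64(-3), np.int64(35), np.int64(-113)), (36, np.int64(-20), np.int64(38), np.int64(-138)), (42, np.int64(11), np.int64(30), np.int64(-35)), (48, np.int64(20), np.int64(27), np.int64(1)), (54, np.int64(11), np.int64(28), np.int64(-4)), (60, np.int64(0), np.int64(29), np.int64(-16)), (66, np.int64(-3), np.int64(29), np.int64(-8)), (72, np.int64(-8), np.int64(29), np.int64(-4)), (78, np.int64(-12), np.int64(29), np.int64(1)), (84, np.int64(-35), np.int64(32), np.int64(-28)), (90, np.int64(-55), np.int64(35), np.int64(-51)), (96, np.int64(-73), np.int64(37), np.int64(-66)), (102, np.int64(-93), np.int64(40), np.int64(-83)), (108, np.int64(-101), np.int64(40), np.int64(-80))]
310 [(30, np.int64(27), np.int64(14), np.int64(-26)), (36, np.int64(27), np.int64(14), np.int64(-9)), (42, np.int64(-21), np.int64(19), np.int64(-119)), (48, np.int64(-21), np.int64(18), np.int64(-100)), (54, np.int64(-22), np.int64(18), np.int64(-82)), (60, np.int64(-23), np.int64(17), np.int64(-67)), (66, np.int64(-23), np.int64(17), n
[... 1994 characters left out ...]
t64(2)), (60, np.int64(6), np.int64(-26), np.int64(-3)), (66, np.int64(-1), np.int64(-27), np.int64(-3)), (78, np.int64(-11), np.int64(-27), np.int64(2)), (84, np.int64(-34), np.int64(-30), np.int64(-28)), (90, np.int64(-53), np.int64(-32), np.int64(-46)), (96, np.int64(-72), np.int64(-35), np.int64(-64)), (102, np.int64(-93), np.int64(-37), np.int64(-84)), (108, np.int64(-100), np.int64(-37), np.int64(-80))]
84 [118.0, -0.0, 296.0] 86 [115.0, -0.0, 291.0] 88 [113.0, -0.0, 287.0] 90 [110.0, -0.0, 283.0] 92 [107.0, -0.0, 279.0] 94 [105.0, -0.0, 275.0] 96 [102.0, -0.0, 273.0] 98 [100.0, -0.0, 273.0] 100 [92.0, -1.0, 198.0] 102 [91.0, -1.0, 199.0] 104 [89.0, -1.0, 196.0] 106 [87.0, -1.0, 195.0]
```

```bash
python3 -m pendant '[[1,[0.2,1.5,0],-1.6],[1,[0,0,-1.9],0],[1,[0,0,-1.9],0],[1,[0,0,0],0],[1,[0,0,0],0]]'
python3 - <<'E'
from h import *
v,u=np.mgrid[0:400,0:640];p,d,c=cam("wrist");X=pts(np.c_[u.ravel(),v.ravel()],d.ravel(),c).reshape(400,640,3)
k=np.array([0,0,1.]);e=np.array([.966,.259,0]);s=np.cross(k,e);t=np.radians(35);ax=-np.sin(t)*e+np.cos(t)*k;up=np.cos(t)*e+np.sin(t)*k
M=np.array([538.8,232.7,126.6])
for r in list(range(92,112,3))+[150,200]:print(r,((X[r,324]-M)@np.c_[up,s,ax]).round(0).tolist())
E
```

```text
t: 25.95
tool_pos: [427.7, 200.5, 346.9]
tool_rot: [[0.967, 0.255, -0.002], [0.255, -0.967, -0.001], [-0.002, 0.001, -1.0]]
wrist_force: [0.2, -0.3, -0.4]
opening: 9.5
finger_force: 60.0
92 [-26.0, -3.0, -16.0]
95 [-27.0, -3.0, -11.0]
98 [-27.0, -3.0, -6.0]
101 [-8.0, -3.0, 32.0]
104 [-10.0, -3.0, 35.0]
107 [-10.0, -3.0, 39.0]
110 [-12.0, -3.0, 41.0]
150 [-5.0, -3.0, 105.0]
200 [-4.0, -3.0, 156.0]
```

```bash
python3 -m pendant '[[1,[0,0.5,0.2],0],[1,[1.1,0.3,-1.63],0],[1,[1.1,0.3,-1.63],0],[1,[1.1,0.3,-1.63],0],[1,[1.1,0.3,-1.63],0],[1,[0,0,0],0]]'
python3 -m pendant '[[1,[1.1,0.3,-1.63],0],[1,[1.1,0.3,-1.63],0],[1,[0.8,0.2,-1.2],0],[1,[0,0,0],0],[1,[0,0,0],0]]'
```

```text
t: 26.5
tool_pos: [472.6, 219.1, 283.0]
tool_rot: [[0.967, 0.256, -0.001], [0.256, -0.967, -0.001], [-0.001, 0.0, -1.0]]
wrist_force: [-0.4, -0.6, -0.8]
opening: 9.6
finger_force: 60.0
t: 26.92
tool_pos: [501.6, 226.9, 240.6]
tool_rot: [[0.967, 0.256, -0.0], [0.256, -0.967, 0.0], [-0.0, -0.0, -1.0]]
wrist_force: [0.4, -0.4, -0.5]
opening: 9.6
finger_force: 60.0
```

```bash
python3 -m pendant '[[1,[0.4,0.1,-0.6],0],[1,[0.5,0.1,-0.7],0],[1,[-0.4,-0.1,-0.3],0],[1,[-0.3,-0.1,-0.3],0],[1,[0,0,0],0],[1,[0,0,0],0]]'
```

```text
t: 27.42
tool_pos: [503.0, 226.8, 220.6]
tool_rot: [[0.967, 0.257, -0.001], [0.257, -0.967, -0.0], [-0.001, 0.0, -1.0]]
wrist_force: [1.5, -0.2, -0.2]
opening: 9.2
finger_force: 60.0
```

```bash
python3 -m pendant '[[0.4,[0,0,0],0],[0.2,[0,0,0],0],[0,[0,0,0],0],[0,[0,0,0],0],[0,[0,0,0],0],[0,[0,0,2.5],0],[0,[0,0,3],0],[0,[0,0,3],0]]' 20
python3 -m pendant '[[0,[-2.5,-0.7,2],0],[0,[-2.5,-0.7,2],0],[0,[0,0,0],0],[0,[0,0,0],0]]'
python3 - <<'E'
from h import *
v,u=np.mgrid[0:400,0:640];p,d,c=cam("wrist","wend");X=pts(np.c_[u.ravel(),v.ravel()],d.ravel(),c).reshape(400,640,3)
k=np.array([0,0,1.]);e=np.array([.966,.259,0]);s=np.cross(k,e);t=np.radians(35);ax=-np.sin(t)*e+np.cos(t)*k;up=np.cos(t)*e+np.sin(t)*k
M=np.array([538.8,232.7,126.6]);Y=(X-M)@np.c_[up,s,ax]
m=(d>0)&(abs(Y[...,1])<25)&(Y[...,2]>5)&(Y[...,2]<110)&(abs(Y[...,0])<40)
for a in range(5,110,8):
    q=Y[m&(Y[...,2]>=a)&(Y[...,2]<a+8)]
    if len(q):print(a,len(q),np.median(q,0).round(1).tolist(),q[:,1].min().round(),q[:,1].max().round())
E
python3 lump2.py
```

```text
t: 28.08
tool_pos: [503.1, 226.7, 306.1]
tool_rot: [[0.967, 0.257, -0.002], [0.257, -0.967, -0.001], [-0.002, 0.0, -1.0]]
wrist_force: [0.3, 0.1, 0.6]
opening: 44.0
finger_force: 0.0
t: 28.42
tool_pos: [453.3, 213.0, 347.1]
tool_rot: [[0.966, 0.257, 0.003], [0.257, -0.966, 0.001], [0.003, -0.0, -1.0]]
wrist_force: [0.3, -0.1, 1.2]
opening: 43.9
finger_force: 0.0
5 51 [-22.7, 3.6, 8.9] -1.0 9.0
13 49 [-23.3, 4.6, 16.9] -1.0 9.0
21 53 [-23.6, 3.6, 24.8] -0.0 9.0
29 52 [-24.0, 4.1, 32.5] -0.0 9.0
37 57 [-24.3, 4.6, 40.6] -0.0 9.0
45 59 [-24.7, 3.6, 49.0] -0.0 9.0
53 59 [-24.8, 3.6, 57.0] -2.0 8.0
61 82 [-25.3, 3.6, 65.1] -2.0 9.0
69 83 [-25.6, 2.7, 73.2] -2.0 9.0
77 78 [-27.2, 4.5, 78.7] -2.0 9.0
wrist [556. 140.] 177 [12. 36. 25.] r 38.0 th 72.0
wrist [577. 139.] 162 [22.  6. 23.] r 23.0 th 16.0
wrist [569. 162.] 1119 [-14.  -1.  24.] r 14.0 th -177.0
top [396. 204.] 25 [22.  3. 24.] r 22.0 th 8.0
top [402. 209.] 32 [  9. -17.  25.] r 19.0 th -62.0
top [385. 220.] 13 [-22.  34.  23.] r 41.0 th 123.0
scene [391. 249.] 86 [ 5. 30. 26.] r 31.0 th 80.0
scene [407. 253.] 88 [14. -2. 26.] r 14.0 th -9.0
```

```bash
python3 -m pendant '[[0,[0,0,0],0],[0,[0,0,0],0]]' | head -1; python3 -c "
from station import order
print(order.finish_job())"
```

```text
t: 28.78
the job is handed in; nothing more can be done
None
```

I handed the job in at 28.8 s: the gate is pulled open, no lumps remain visible in the hopper from any camera, and the spoon is back in the holder bowl end down. I checked this from depth and colour readings, as my ten picture views were used up, and the hand-in returned no verdict.

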